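Spread a snap ring over a shaker drive shaft

TASK

On the loading jig, push the loose black snap ring home, its tab against both the rear fence and the side stop. Then take the ring pliers from their stand by the two grips, put the tips into the ring's gap, squeeze to spread the ring, and carry it on the pliers over the steel shaft of the drive hub and, without forcing it, down to the groove just above the brass washer. Finish holding it there, grips still squeezed and the ring held open and level around the groove, clear of the shaft; do not let go or let it snap in, and leave the timer, the tape roll and the beaker alone.

Things in the scene. Friction and masses are not known exactly. Their poses are not given: they have to be found in the camera images.
- jig: Fixed aluminium plate 128 x 110 mm, top 13 mm above the bench, origin under its middle. x to the rear: a steel fence, 11 mm above the plate, has its front face at x +50 mm. A steel side stop block (x +40.5 to +50, 11 mm high) has its stop face, looking to -y, at y +13 mm. A slot (x -22 to -2, y -33 to +33 mm, 4 mm deep) lies under the gap of a registered ring.
- jig_nest (a point): Point on the jig's top (jig x +14, y 0 mm) under the ring's centre when the ring's tab is home against fence and side stop; axes as the jig's. The ring starts flat on the plate, 12 to 24 mm short of the fence, 6 to 18 mm short of the side stop, turned up to 0.2 rad.
- ring_center (a point): Centre of the loose black snap ring, half-way up its 5 mm. Relaxed: bore 36, outside 50 mm (y +-25 at x 0). Axes fixed to its back: +x to the tab (26 mm wide, ends at x +36), -x to the gap, z up. The arms end in splayed lugs, x -38 to -19, |y| 9 to 24 mm; the gap is 18 mm wide; each lug has an 8 mm notch for a plier tip, its middle at x -27.5, |y| 13 mm.
- ring_open (a joint): Opening of each ring arm, hinged at the back: 0 relaxed, about 0.34 rad with the pliers fully squeezed (lugs then 75 mm over all, plier tips at ring x about -20 mm, their ends up to 6 mm below the ring). The bore clears the shaft from 0.2 rad on, at 0.34 by 3 mm all round. Springs shut when released; spreading takes about 5 N at each lug.
- ring_bore (a point): Point of the ring's back (ring x -3.8 mm, half-way up) that is the middle of the bore when the ring is spread; it goes on the shaft's axis. Axes as the ring's.
- snap_ring: The snap ring: as ring_center, but its origin is at the underside of its centre. 40 g.
- pliers_grip (a point): Middle between the pliers' two dark green grips, at the height to grip. The pliers stand nose down; z up, y from grip to grip (squeeze along y), both ways round alike. Grips are 15 mm broad (x), bowed, 67 mm over the outsides when relaxed, about 23 fully squeezed; they end 19 mm above this point, begin 30 mm below. Joint 60 mm below, tips 135 mm below.
- pliers_tips (a point): Middle between the lower ends of the two tips; axes as the grip's. Tips: 4 mm square pins, 10 mm long below 7 mm jaws; relaxed they lean together, 9 mm over both ends along y; squeezed they swing apart along y at level height to 58 mm and stand upright. In the ring's gap they belong at ring x -27 mm, ends level with the ring's underside or up to 3 mm below it.
- pliers_squeeze (a joint): How far each pliers lever is squeezed: 0 relaxed, 0.34 rad at the stop, where the grips meet; 1 mm less over the grips is about 0.008 rad. Each tip moves out 7.5 mm per 0.1 rad: they fit the relaxed gap below 0.03 rad and reach the notch bottoms at 0.1 rad. A return spring takes about 4 N at each grip to start, 7 N at the stop, about 17 N with the ring.
- pliers: The ring pliers, 155 mm high, 170 g; origin at the joint, midway between its two pivots, 60 mm below the grip point.
- pliers_stand: Fixed grey stand 60 x 84 mm, 72 mm high, origin under its middle; the joint plates of the pliers rest on its top, the nose in its pocket. y runs along the pocket.
- drive_hub: Fixed drive hub, origin under its axis: grey flange 110 mm wide to 10 mm height; boss 75 wide to 26; bearing 58 wide to 34; brass washer 52 wide, top at 40; groove 34 mm across from 40 to 48; above it the steel shaft, 38 mm across, to 66 mm, its top 4 mm bevelled.
- groove (a point): Point on the shaft's axis half-way up the groove, 44 mm above the bench; z up along the shaft.
- lab_timer: White digital timer 70 x 66 x 19 mm lying on the bench; to be left alone. Origin under its middle.
- tape_roll: Roll of brown tape 92 mm across, 48 mm high; to be left alone. Origin under its middle.
- beaker_100: Glass beaker 56 mm wide, 70 mm high, standing on the bench scale; to be left alone. Origin under its middle.
There are look-alikes about, which are no part of the job. What is shaped like the snap_ring but orange is not meant.

How it is judged:
By the outcome, as a careful person would: the job done as asked, in the order asked, and still so for the second after the job is handed in, while the arm keeps its last pose, push and grip.
It also fails if it takes over 61 s, if anything falls off the work surface, if the arm or the gripper's body presses on something with over 40 N, if the wrist force passes 120 N, or if a joint passes its speed limit or range.

ROBOT

A 6-joint arm with a two-finger parallel gripper is mounted at the origin on a cart in front of the work surface, level with it; the furniture and walls round the work are solid. World frame = base frame: x ahead of the robot, y to its left, z up, the work surface at z = 0. Lengths are in m, angles in degrees, forces in N, time in s.
With the tool pointing down it reaches from about 0.3 to 0.75 m from the base axis. Payload 8.5 kg.
Tool frame: the origin (TCP) lies on the centre line of the jaws, within the pads' length; the fingertips stand 17 mm ahead of it and the grasp point (between the pads) lies 2 mm behind it (env.tip_extent is the distance from the TCP to the fingertips, in m); z points along the fingers, y is the direction in which the jaws open and shut (so a half turn about z gives the same grasp; the last joint's range is limited). The gripper opens to 85 mm and grips with 20 to 120 N. Pads are 22 mm wide; open, the fingers measure 114 mm over their backs; the gripper's body (76 mm by 85 mm) begins 54 mm behind the grasp point. The pads swing forward as they close: fully open they stand 13 mm farther back than shut.
Start: joints at [-12.336, 21.807, 74.336, -0, 83.858, -12.336], TCP at [0.55, 0, 0.248] pointing down, gripper open.
Joint ranges: [-178.18, 178.18], [-50.72, 133.34], [12.68, 142.11], [-81.47, 261.47], [9.98, 163.14], [-165.26, 165.26]. Speed limits (degrees/s): [136.94, 136.94, 180, 180, 180, 180].

INTERFACE

Orientations are given as a 3x3 rotation matrix whose columns are the frame's x, y, z axes.
In Python, from rig import telemetry, get_image, camera_params, close_job, env gives the robot as it stands.
- The arm moves only by the tool apply_moves, never from a script. Its argument "motion" is a list of rows, each an object of numbers: "tx", "ty", "tz": the shift along the tool's x, y, z in cm; "turn": the turn about the tool's z in degrees; "jaw": the gripper's target within -1 to 1 (fully open at 1, half-way at 0, shut at -1). In form: [{"tx": .., "ty": .., "tz": .., "turn": .., "jaw": ..}, ...]. A call has 1 to 5 rows; each row is the pose to reach, as a shift and turn from the pose measured when the call began, along the tool's axes at that moment; what a row does not reach only later rows make up. A row lasts 1/12 s, in which the tool goes at most 41.7 mm and 7.16 degrees, less where a joint would pass 70% of its speed; a pose out of reach is approached as far as the arm can. A call with a gripper value outside its range is refused whole. The fingers move at their own pace and stop on an object; "squeeze" is the grip in N (left out, the last holds). Time passes only in rows, so rows that repeat a pose let the fingers close. It gives the time, the measured TCP pose, the force and the opening at its end, in the units of the state.
- telemetry.observe(): the state, without advancing time (a new reading comes with each control period).
- get_image(name): name is "scene" or "side" or "wrist"; returns (picture, depth): 384x512x3 uint8, red, green, blue; 384x512 float32, m along the optical axis (not along the pixel's ray), 0 where there is no reading.
- camera_params(name): a dict with "fx", "fy", "cx", "cy" (pixels), "rvec" (rotation vector, rad) and "tvec" (3), from world to camera coordinates, as OpenCV has them. Camera axes: x right, y down, z forward; pixel columns grow to the right and rows downward; lengths in m; the calibration is good to about 2 mm. A picture is of the moment at which its call begins: read the wrist's pose just before it. camera_params takes no time and is no camera call; for the wrist camera it gives the pose at the moment of the call.
- close_job(): hands the job in, once; it reports no verdict.
The state is a dict: "time_s": time; "q": joint angles; "qvel": joint speeds; "joint_efforts": joint torques, N m; "position": TCP position; "tool_rot": TCP orientation; "ft_force": force on the tool from outside, world axes, zero at the start; "wrist_torque": the same for the moment, N m; "grip_width": finger opening in m.
Only numpy, scipy, OpenCV 4.12 (cv2) and the standard library are available. Lean on these libraries where they do the work, as an engineer would, in place of code of your own. Each camera call takes 0.05 s, during which the arm holds its last target. There are 200 camera calls.

## Working session

There is one attempt and no reset: what is moved stays moved. The work goes in short steps, Python scripts to look and compute and a tool call to move; the robot and the scene stay as the last step left them, time stands still between calls to the robot, and variables do not carry over. Pictures are saved under pics/ and viewed, about 8 in all and at most 12, crops included, and the job is handed in when it is done.

Besides the shell and the picture viewer there is one more tool, called after "Emit:" as name(argument=value, ...) on one line, values as JSON. apply_moves: Moves the arm, as the interface text tells. Its arguments: {"type":"object","properties":{"motion":{"type":"array"},"squeeze":{"type":"number"}},"required":["motion"]}

```bash
mkdir -p pics
cat > h.py <<'E'
import numpy as np, cv2
from rig import telemetry, get_image, camera_params, close_job, env
def cloud(name):
    p=camera_params(name); im,d=get_image(name)
    R=cv2.Rodrigues(np.array(p['rvec'],float))[0]; t=np.array(p['tvec'],float).ravel()
    v,u=np.mgrid[:384,:512]
    c=np.stack([(u-p['cx'])/p['fx']*d,(v-p['cy'])/p['fy']*d,d],-1)
    W=(c-t)@R; W[d==0]=np.nan
    return im,W
def save(n,im,s=1): cv2.imwrite(f'pics/{n}.png',cv2.resize(im[...,::-1],None,fx=s,fy=s,interpolation=cv2.INTER_CUBIC))
def st():
    s=telemetry.observe(); print(s['time_s'],np.round(s['position'],4),np.round(s['tool_rot'],3).tolist(),np.round(s['ft_force'],1),s['grip_width'])
E
python3 - <<'E'
from h import *
st()
a,W=cloud('scene'); b,V=cloud('side')
np.savez('first.npz',a=a,W=W,b=b,V=V)
save('scene',a,1.55); save('side',b,1.55)
for n in('scene','side'):
    p=camera_params(n);R=cv2.Rodrigues(np.array(p['rvec']))[0];print(n,-R.T@np.array(p['tvec']).ravel(),p['fx'])
E
```

```text
0.0 [0.5497 0.     0.2477] [[0.0, 1.0, -0.001], [1.0, -0.0, 0.0], [0.0, -0.001, -1.0]] [ 0.3  0.3 -0.5] 0.08553268213393489
scene [ 0.15741287 -0.87240437  0.95220105] 443.3960566217367
side [0.64634669 0.9303991  0.56014334] 429.16497532358676
```

View pics/scene.png

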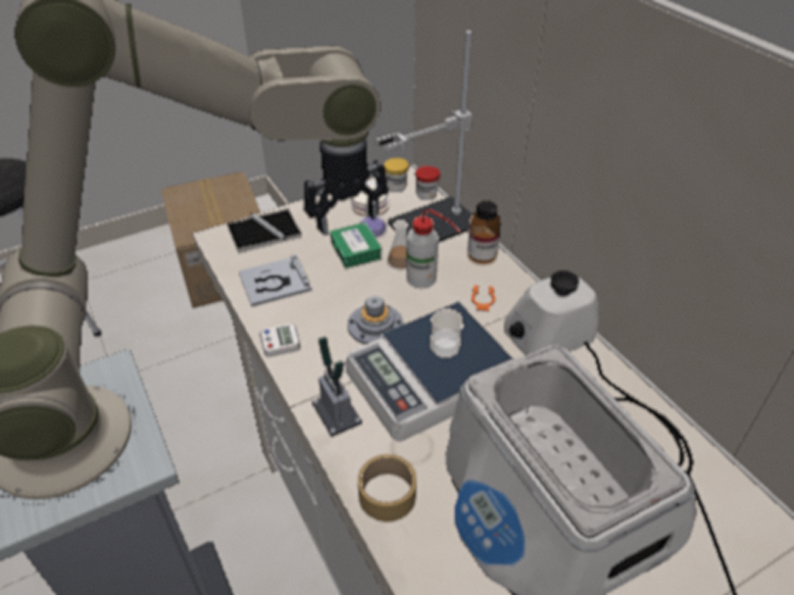

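View pics/side.png

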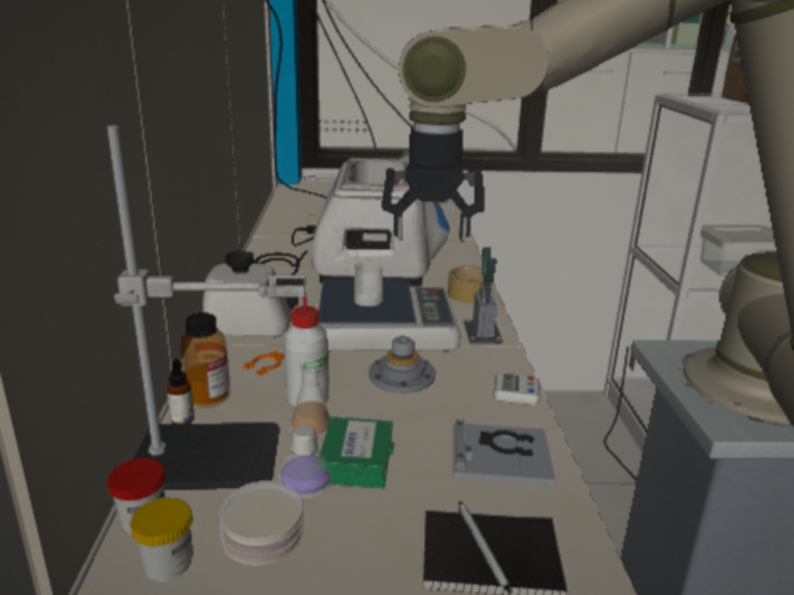

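The black ring lies on the jig: scene (272,283), side (508,440). The orange look-alike is at scene (483,298), side (265,362), and is not meant. The pliers stand at scene (335,390), side (485,310), and the hub at scene (375,315).

Run:
```python
from h import *
z=np.load('first.npz');a,W,b,V=z['a'],z['W'],z['b'],z['V']
def med(P,x,y,r=1):
    x=int(x/1.55);y=int(y/1.55);return np.round(np.nanmedian(P[y-r:y+r+1,x-r:x+r+1].reshape(-1,3),0),3)
for n,P,pts in(('scene',W,dict(ring=(283,290),jigc=(255,285),hubtop=(375,301),stand=(337,395),base=(352,425),gr1=(325,350),gr2=(336,375),timer=(280,338),beaker=(447,345),tape=(388,490))),('side',V,dict(ringb=(490,440),hubtop=(403,342),grip=(489,262),grip2=(487,280),stand=(485,320),stop=(462,440)))):
    for k,q in pts.items(): print(n,k,med(P,*q))
# region stats in height bands
A=np.concatenate([W.reshape(-1,3),V.reshape(-1,3)]);C=np.concatenate([a.reshape(-1,3),b.reshape(-1,3)]).astype(int)
A0=A
def band(c,r,z0,z1):
    m=(np.hypot(A[:,0]-c[0],A[:,1]-c[1])<r)&(A[:,2]>z0)&(A[:,2]<z1);return A[m]
h=med(W,375,301)
s=band(h,.05,.055,.08); print('hub',len(s),s.min(0),s.max(0),s.mean(0))
# crops, magnified
save('cropA',np.hstack([b[255:325,280:370],]),8)
```

```text
scene ring [0.461 0.147 0.013]
scene jigc [0.419 0.197 0.012]
scene hubtop [ 0.584 -0.019  0.065]
scene stand [ 0.423 -0.195  0.071]
scene base [ 0.436 -0.219  0.006]
scene gr1 [ 0.425 -0.154  0.14 ]
scene gr2 [ 0.419 -0.205  0.132]
scene timer [0.403 0.022 0.016]
scene beaker [ 0.629 -0.204  0.092]
scene tape [ 0.432 -0.352 -0.002]
side ringb [0.471 0.178 0.017]
side hubtop [ 0.582 -0.012  0.064]
side grip [ 0.427 -0.147  0.151]
side grip2 [ 0.428 -0.153  0.116]
side stand [ 0.428 -0.144  0.042]
side stop [0.511 0.188 0.024]
hub 241 [ 0.56387113 -0.04227072  0.05501794] [6.02225482e-01 5.20503112e-04 6.99954905e-02] [ 0.58202762 -0.01928128  0.06299618]
```

View pics/cropA.png

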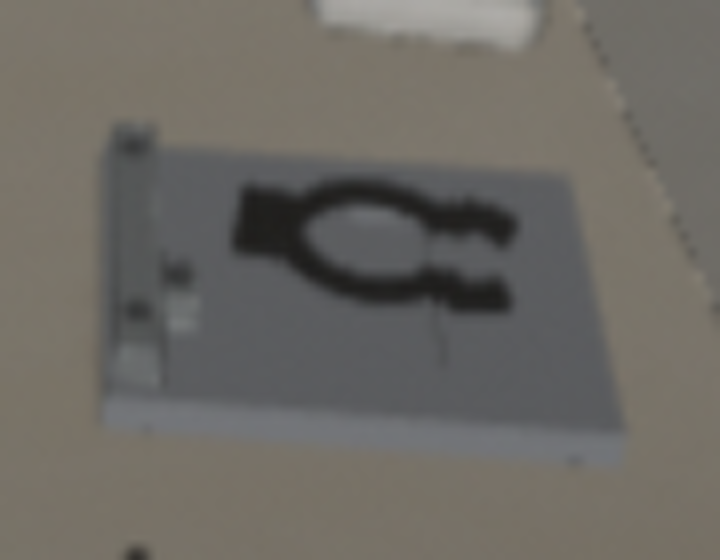

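Emit:
apply_moves(motion=[{"tx": 4,"ty": -2,"tz": 0,"turn": 0,"jaw": 0.3},{"tx": 8,"ty": -4.5,"tz": 0,"turn": 0,"jaw": 0.3},{"tx": 12,"ty": -7,"tz": 0,"turn": 0,"jaw": 0.3},{"tx": 16,"ty": -9,"tz": 0,"turn": 0,"jaw": 0.3},{"tx": 17,"ty": -10,"tz": 0,"turn": 0,"jaw": 0.3}])

```text
time_s: 0.52
position: [0.448, 0.1723, 0.2478]
tool_rot: [[-0.001, 1.0, -0.002], [1.0, 0.001, 0.001], [0.001, -0.002, -1.0]]
ft_force: [0.3, 0.2, 0.5]
grip_width: 0.0557
```

Run:
```python
from h import *
st(); print(env.tip_extent)
a,W=cloud('wrist'); np.savez('w1.npz',a=a,W=W); save('w1',a,1.5); p=camera_params('wrist'); R=cv2.Rodrigues(np.array(p['rvec']))[0];print(-R.T@np.array(p['tvec']).ravel(),R,p['fx']); st()
```

```text
0.5167 [0.448  0.1723 0.2478] [[-0.001, 1.0, -0.002], [1.0, 0.001, 0.001], [0.001, -0.002, -1.0]] [0.3 0.2 0.5] 0.05567448409935779
0.017
[0.44346236 0.24834741 0.37450962] [[ 0.99998218  0.00387081 -0.00454446]
 [ 0.00501902 -0.95731677  0.28899725]
 [-0.00323184 -0.28901491 -0.95731914]] 313.2729390407616
0.5667 [0.4452 0.1751 0.248 ] [[-0.004, 1.0, -0.003], [1.0, 0.004, 0.002], [0.002, -0.003, -1.0]] [-2.6  3.1 -0.1] 0.05536206502674163
```

View pics/w1.png

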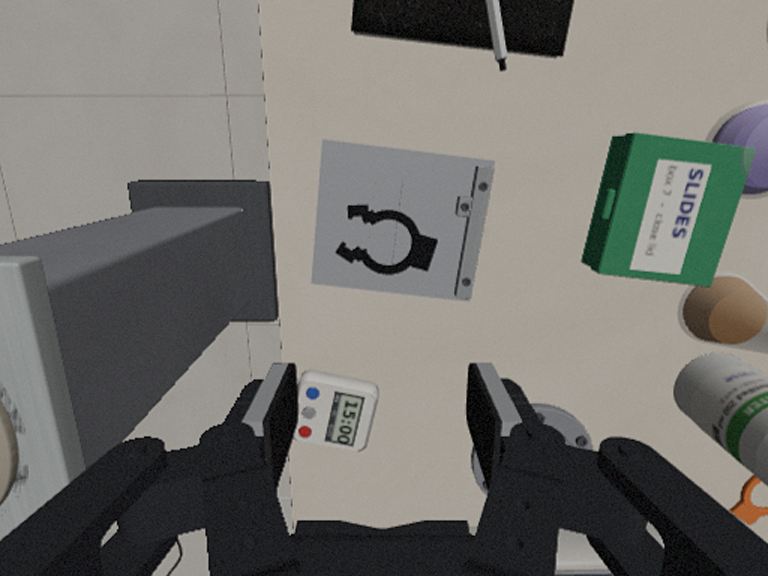

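Wrist picture: the jig's corners are near (323,140), (493,160), (470,300) and (313,283). The fence is on the right, the side stop at (463,206), and the ring's centre at about (388,242) with its tab at (425,252).

```bash
cat >> h.py <<'E'
from scipy.optimize import minimize
def topdown(a,p,z,x0,y0,w,h,s=.0004):
    """rectify: col->x, row->y (world), s m/px"""
    n,m=int(w/s),int(h/s); X,Y=np.meshgrid(x0+np.arange(n)*s,y0+np.arange(m)*s)
    P=np.stack([X,Y,0*X+z],-1).reshape(-1,3)
    q=cv2.projectPoints(P,np.array(p['rvec'],float),np.array(p['tvec'],float),np.array([[p['fx'],0,p['cx']],[0,p['fy'],p['cy']],[0,0,1.]]),None)[0].reshape(m,n,2).astype(np.float32)
    return cv2.remap(a,q[...,0],q[...,1],cv2.INTER_LINEAR)
def ringmodel(c,th,x0,y0,shape,s,op=0):
    m=np.zeros(shape,np.uint8); 
    def tr(P): 
        P=np.array(P)*1e-3; R=np.array([[np.cos(th),-np.sin(th)],[np.sin(th),np.cos(th)]]); P=P@R.T+c
        return np.round((P-[x0,y0])/s*16).astype(np.int32)
    t=np.linspace(-2.45,2.45,60)
    cv2.fillPoly(m,[tr(np.r_[np.c_[25*np.cos(t),25*np.sin(t)],np.c_[18*np.cos(t[::-1]),18*np.sin(t[::-1])]])],1,shift=4)
    cv2.fillPoly(m,[tr([[21,-13],[36,-13],[36,13],[21,13]])],1,shift=4)
    for g in(1,-1): cv2.fillPoly(m,[tr([[-17,10*g],[-15,17*g],[-36,22*g],[-38,15*g]])],1,shift=4)
    return m
def jigfit(a,p,guess,thr=75,thg=0):
    """jig pose (x,y,th) from plate mask at z=.013; ring pose at z=.018"""
    s=.0004;x0,y0=guess[0]-.1,guess[1]-.1
    T=topdown(a,p,.013,x0,y0,.2,.2,s).astype(int); 
    return T,x0,y0,s
def ringfit(a,p,guess,thr=60,z=.018):
    s=.0004;x0,y0=guess[0]-.06,guess[1]-.06
    T=topdown(a,p,z,x0,y0,.12,.12,s); M=cv2.GaussianBlur((T.max(2)<thr).astype(np.float32),(0,0),2)
    f=lambda v:np.sum((cv2.GaussianBlur(ringmodel(v[:2],v[2],x0,y0,M.shape,s).astype(np.float32),(0,0),2)-M)**2)
    best=min((minimize(f,[guess[0]+dx,guess[1]+dy,guess[2]],method='Nelder-Mead',options=dict(initial_simplex=np.array([[0,0,0],[.006,0,0],[0,.006,0],[0,0,.1]])+[guess[0]+dx,guess[1]+dy,guess[2]],xatol=1e-5,fatol=1)) for dx in(-.004,.004) for dy in (-.004,.004)),key=lambda r:r.fun)
    return best.x,best.fun/M.sum(),T
E
python3 - <<'E'
from h import *
z=np.load('w1.npz');a,W=z['a'],z['W']
p=camera_params('wrist'); 
# pose used at capture
R=np.array([[ 0.99998218,0.00387081,-0.00454446],[0.00501902,-0.95731677,0.28899725],[-0.00323184,-0.28901491,-0.95731914]]);C=np.array([0.44346236,0.24834741,0.37450962])
p['rvec']=cv2.Rodrigues(R)[0].ravel();p['tvec']=-R@C
import pickle;pickle.dump(p,open('p1.pkl','wb'))
T,x0,y0,s=jigfit(a,p,(.46,.18))
c=T[int((.178-y0)/s),int((.425-x0)/s)]; print('plate col',c)
for q in((.425,.2),(.40,.15),(.5,.2),(.505,.15),(.45,.26),(.46,.21)): print(q,T[int((q[1]-y0)/s),int((q[0]-x0)/s)])
r,e,_=ringfit(a,p,(.46,.165,-.1)); print('ring',r,e)
cv2.imwrite('pics/td.png',T[::-1,:,::-1])
E
```

```text
plate col [101 103 104]
(0.425, 0.2) [135 136 139]
(0.4, 0.15) [132 134 135]
(0.5, 0.2) [132 132 135]
(0.505, 0.15) [120 121 122]
(0.45, 0.26) [167 162 151]
(0.46, 0.21) [134 134 137]
ring [ 0.44671988  0.18248017 -0.28009417] 0.0695047467130125[ WARN:0@1.589] global loadsave.cpp:1063 imwrite_ Unsupported depth image for selected encoder is fallbacked to CV_8U.
```

View pics/td.png

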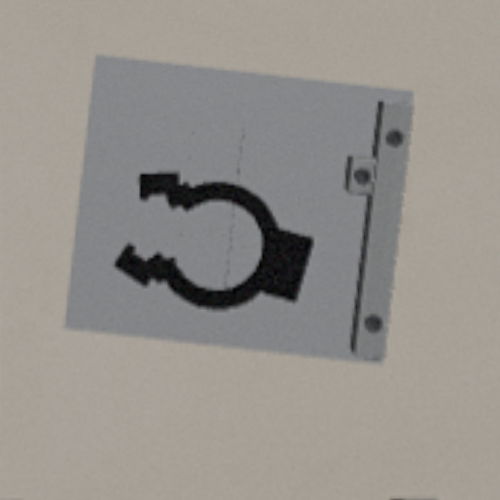

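The ring is at (0.447, 0.1825) with yaw -16°. The jig is at (0.4556, 0.196) with yaw -6.2°, which puts the nest at about (0.4695, 0.1947). Next I turn to the ring's yaw and go down around it.

Emit:
apply_moves(motion=[{"tx": 0.7,"ty": 0.1,"tz": 2,"turn": 7.1,"jaw": 0.65},{"tx": 0.7,"ty": 0.1,"tz": 5,"turn": 14.2,"jaw": 0.65},{"tx": 0.7,"ty": 0.1,"tz": 8,"turn": 21.3,"jaw": 0.65},{"tx": 0.7,"ty": 0.1,"tz": 10,"turn": 28.4,"jaw": 0.65},{"tx": 0.7,"ty": 0.1,"tz": 12,"turn": 35.5,"jaw": 0.65}])

```text
time_s: 0.98
position: [0.4452, 0.1823, 0.1265]
tool_rot: [[0.582, 0.813, -0.005], [0.813, -0.582, 0.002], [-0.001, -0.005, -1.0]]
ft_force: [0.6, 0.2, -0.4]
grip_width: 0.0701
```

Emit:
apply_moves(motion=[{"tx": 0,"ty": 0,"tz": 0,"turn": 7.1,"jaw": 0.65},{"tx": 0,"ty": 0,"tz": 0,"turn": 14.2,"jaw": 0.65},{"tx": 0,"ty": 0,"tz": 0,"turn": 21.3,"jaw": 0.65},{"tx": 0,"ty": 0,"tz": 0,"turn": 28.4,"jaw": 0.65},{"tx": 0,"ty": 0,"tz": 0,"turn": 35.5,"jaw": 0.65}])

```text
time_s: 1.4
position: [0.4451, 0.1822, 0.1262]
tool_rot: [[0.948, 0.318, -0.006], [0.318, -0.948, 0.002], [-0.005, -0.003, -1.0]]
ft_force: [-0.8, 0.8, -0.5]
grip_width: 0.0705
```

Emit:
apply_moves(motion=[{"tx": 0,"ty": 0,"tz": 2,"turn": 7.1,"jaw": 0.65},{"tx": 0,"ty": 0,"tz": 4,"turn": 14.2,"jaw": 0.65},{"tx": 0,"ty": 0,"tz": 6,"turn": 21.3,"jaw": 0.65},{"tx": 0,"ty": 0,"tz": 6,"turn": 28.4,"jaw": 0.65},{"tx": 0,"ty": 0,"tz": 6,"turn": 35,"jaw": 0.65}])

```text
time_s: 1.82
position: [0.4441, 0.1821, 0.0649]
tool_rot: [[0.957, -0.289, -0.009], [-0.289, -0.957, 0.001], [-0.009, 0.001, -1.0]]
ft_force: [0.6, -0.3, 0.6]
grip_width: 0.0705
```

Run:
```python
from h import *
st(); s=telemetry.observe(); print(s['q']); T=s['tool_rot'];print('yaw of y',np.degrees(np.arctan2(T[1][1],T[0][1])))
a,W=cloud('wrist'); save('w2',a,1.3); st()
```

```text
1.8167 [0.4441 0.1821 0.0649] [[0.957, -0.289, -0.009], [-0.289, -0.957, 0.001], [-0.009, 0.001, -1.0]] [ 0.6 -0.3  0.6] 0.07049253833430812
[  8.05072415  28.32006505  99.78635961   0.17852861  52.37798002
 114.74582454]
yaw of y -106.80435335720081
1.8667 [0.4445 0.1821 0.0654] [[0.955, -0.295, -0.007], [-0.295, -0.955, 0.001], [-0.008, 0.001, -1.0]] [-0.3 -0.5  0.5] 0.0702551058155071
```

View pics/w2.png

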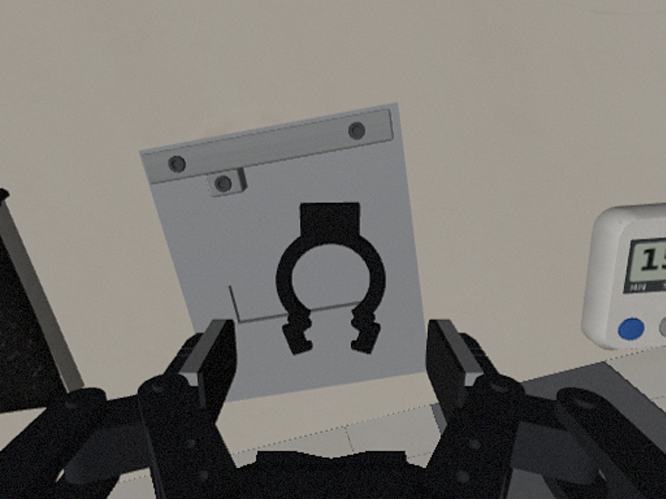

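The wrist view shows the ring at (331,278) centred between the open pads at (222,·) and (450,·), with the fence at the top, so image up is +x. I go down and close gently.

Emit:
apply_moves(motion=[{"tx": 0.2,"ty": 0,"tz": 2.2,"turn": -0.5,"jaw": 0.55},{"tx": 0.2,"ty": 0,"tz": 3.3,"turn": -0.5,"jaw": 0.45},{"tx": 0.2,"ty": 0,"tz": 3.6,"turn": -0.5,"jaw": 0.4},{"tx": 0.2,"ty": 0,"tz": 3.65,"turn": -0.5,"jaw": 0.4},{"tx": 0.2,"ty": 0,"tz": 3.65,"turn": -0.5,"jaw": 0.4}], squeeze=20)

```text
time_s: 2.28
position: [0.4463, 0.1816, 0.0292]
tool_rot: [[0.958, -0.286, -0.007], [-0.286, -0.958, 0.002], [-0.007, 0.001, -1.0]]
ft_force: [0.5, -0.2, 0.2]
grip_width: 0.0602
```

Emit:
apply_moves(motion=[{"tx": 0,"ty": 0,"tz": 0,"turn": 0,"jaw": 0.3},{"tx": 0,"ty": 0,"tz": 0,"turn": 0,"jaw": 0.2},{"tx": 0,"ty": 0,"tz": 0,"turn": 0,"jaw": 0.15},{"tx": 0,"ty": 0,"tz": 0,"turn": 0,"jaw": 0.15}])

```text
time_s: 2.62
position: [0.4467, 0.1817, 0.03]
tool_rot: [[0.958, -0.286, -0.006], [-0.286, -0.958, 0.002], [-0.006, 0.0, -1.0]]
ft_force: [-0.6, -0.2, 6.0]
grip_width: 0.0493
```

Emit:
apply_moves(motion=[{"tx": 0,"ty": 0,"tz": -0.1,"turn": 0,"jaw": 0.12},{"tx": 0.5,"ty": -0.5,"tz": -0.1,"turn": -4,"jaw": 0.12},{"tx": 1.0,"ty": -1.0,"tz": -0.1,"turn": -8,"jaw": 0.12},{"tx": 1.6,"ty": -1.4,"tz": -0.1,"turn": -10,"jaw": 0.12},{"tx": 1.6,"ty": -1.4,"tz": -0.1,"turn": -10,"jaw": 0.12}])

```text
time_s: 3.03
position: [0.4672, 0.1908, 0.0311]
tool_rot: [[0.994, -0.113, -0.004], [-0.113, -0.994, 0.002], [-0.004, -0.001, -1.0]]
ft_force: [-0.5, 0.3, -0.5]
grip_width: 0.0482
```

Run:
```python
from h import *
st(); s=telemetry.observe();T=s['tool_rot'];print('yaw of y',np.degrees(np.arctan2(T[1][1],T[0][1])))
a,W=cloud('wrist'); save('w3',a[100:,60:400],2.1); st()
```

```text
3.0333 [0.4672 0.1908 0.0311] [[0.994, -0.113, -0.004], [-0.113, -0.994, 0.002], [-0.004, -0.001, -1.0]] [-0.5  0.3 -0.5] 0.048246367817128814
yaw of y -96.51199379645682
3.0833 [0.4663 0.1906 0.031 ] [[0.993, -0.116, -0.005], [-0.116, -0.993, 0.002], [-0.005, -0.001, -1.0]] [-0.6  0.3  0.1] 0.04813294003653291
```

View pics/w3.png

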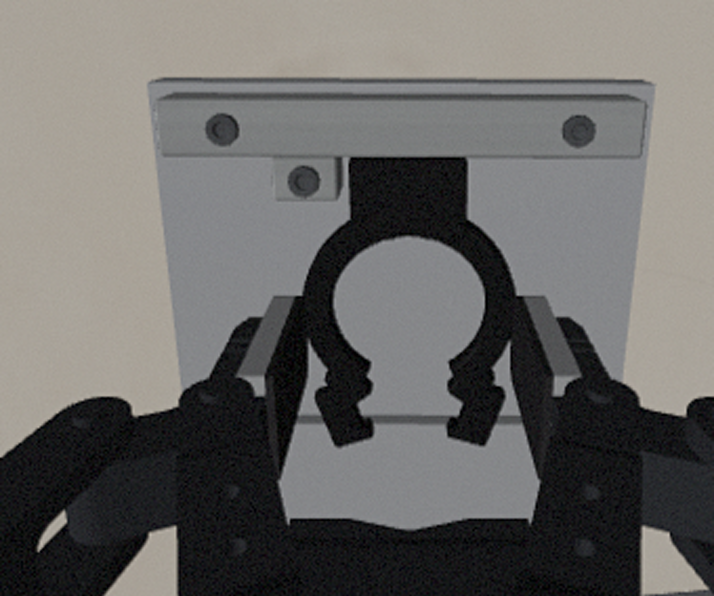

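The ring is held square: its tab (350–467,160–220) is close to the fence, and the gap to the side stop (342) is a few mm. I push +x and then +y, watching the force.

Emit:
apply_moves(motion=[{"tx": 0.1,"ty": 0,"tz": 0,"turn": 0,"jaw": 0.12},{"tx": 0.2,"ty": 0,"tz": 0,"turn": 0,"jaw": 0.12},{"tx": 0.3,"ty": 0,"tz": 0,"turn": 0,"jaw": 0.12}])

```text
time_s: 3.33
position: [0.4688, 0.1902, 0.0309]
tool_rot: [[0.993, -0.116, -0.006], [-0.116, -0.993, 0.002], [-0.006, -0.001, -1.0]]
ft_force: [-4.3, 0.8, -0.5]
grip_width: 0.0481
```

Emit:
apply_moves(motion=[{"tx": 0.1,"ty": -0.1,"tz": 0,"turn": 0,"jaw": 0.12},{"tx": 0.1,"ty": -0.2,"tz": 0,"turn": 0,"jaw": 0.12},{"tx": 0.1,"ty": -0.3,"tz": 0,"turn": 0,"jaw": 0.12}])

```text
time_s: 3.58
position: [0.4691, 0.1928, 0.0306]
tool_rot: [[0.993, -0.116, -0.009], [-0.116, -0.993, 0.001], [-0.009, 0.0, -1.0]]
ft_force: [-4.7, -4.8, 0.5]
grip_width: 0.0479
```

Emit:
apply_moves(motion=[{"tx": 0.05,"ty": -0.15,"tz": 0,"turn": 0,"jaw": 0.12},{"tx": 0.05,"ty": -0.25,"tz": 0,"turn": 0,"jaw": 0.12},{"tx": 0.15,"ty": -0.25,"tz": 0,"turn": 0,"jaw": 0.12}])

```text
time_s: 3.83
position: [0.469, 0.1937, 0.0303]
tool_rot: [[0.993, -0.117, -0.014], [-0.117, -0.993, -0.002], [-0.013, 0.004, -1.0]]
ft_force: [-12.4, -11.1, 5.8]
grip_width: 0.0478
```

Run:
```python
from h import *
st()
a,W=cloud('wrist'); save('w4',a[100:,60:400],2.1); st()
```

```text
3.8333 [0.469  0.1937 0.0303] [[0.993, -0.117, -0.014], [-0.117, -0.993, -0.002], [-0.013, 0.004, -1.0]] [-12.4 -11.1   5.8] 0.04782515986496301
3.8833 [0.469  0.1938 0.0303] [[0.993, -0.117, -0.014], [-0.117, -0.993, -0.002], [-0.014, 0.004, -1.0]] [ -8.7 -10.8   4.1] 0.047795741635455816
```

View pics/w4.png

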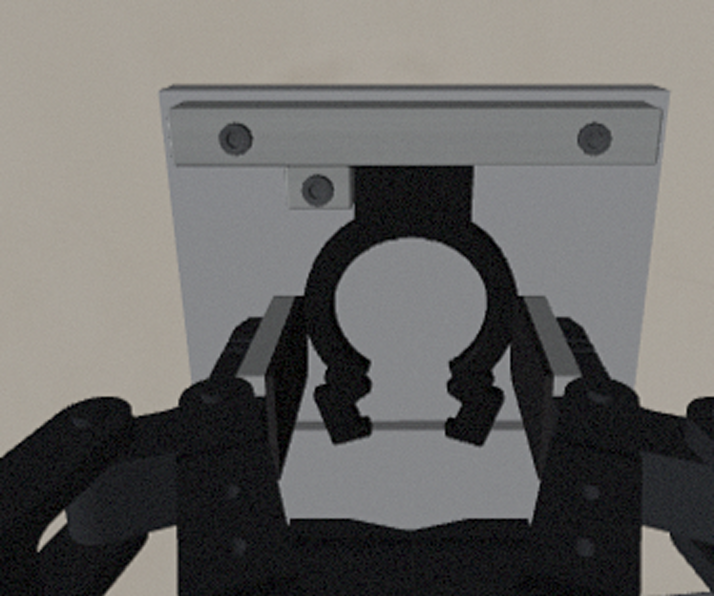

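The tab (355–472) now butts against the fence (165) and the side stop (353). I unload, open and lift.

Emit:
apply_moves(motion=[{"tx": 0,"ty": 0,"tz": -0.05,"turn": 0,"jaw": 0.12},{"tx": 0,"ty": 0,"tz": -0.05,"turn": 0,"jaw": 0.4},{"tx": 0,"ty": 0,"tz": -0.05,"turn": 0,"jaw": 0.7},{"tx": 0,"ty": 0,"tz": -3,"turn": 0,"jaw": 0.9},{"tx": 0,"ty": 0,"tz": -7,"turn": 0,"jaw": 1}])

```text
time_s: 4.3
position: [0.469, 0.1939, 0.099]
tool_rot: [[0.993, -0.117, -0.019], [-0.117, -0.993, -0.002], [-0.019, 0.005, -1.0]]
ft_force: [-0.0, 0.7, 0.7]
grip_width: 0.0856
```

Emit:
apply_moves(motion=[{"tx": 0,"ty": 2,"tz": -4,"turn": 0,"jaw": 1},{"tx": 0,"ty": 5,"tz": -8,"turn": 0,"jaw": 1},{"tx": 0,"ty": 8,"tz": -12,"turn": 0,"jaw": 1},{"tx": 0,"ty": 12,"tz": -14.5,"turn": -3,"jaw": 1},{"tx": 0,"ty": 16,"tz": -14.5,"turn": -6,"jaw": 1}])

```text
time_s: 4.72
position: [0.4562, 0.0527, 0.2442]
tool_rot: [[1.0, -0.007, -0.011], [-0.007, -1.0, -0.003], [-0.011, 0.003, -1.0]]
ft_force: [0.6, -0.4, 0.3]
grip_width: 0.0856
```

Run:
```python
from h import *
st()
z=np.load('first.npz')
for n in('aW','bV'):
    im=z[n[0]].reshape(-1,3).astype(int);P=z[n[1]].reshape(-1,3)
    m=(np.hypot(P[:,0]-.423,P[:,1]+.18)<.07)
    g=m&(P[:,2]>.1)&(P[:,2]<.18)&(im.max(1)<110); Q=P[g]
    print(n,len(Q)); 
    for lo in np.arange(.1,.17,.01):
        q=Q[(Q[:,2]>lo)&(Q[:,2]<lo+.01)]
        if len(q): print(round(lo,2),len(q),q.min(0).round(3),q.max(0).round(3),np.median(q,0).round(3))
    b=P[m&(P[:,2]>.06)&(P[:,2]<.078)]; print('top',len(b),b.min(0).round(3),b.max(0).round(3),b.mean(0).round(3))
```

```text
4.7167 [0.4562 0.0527 0.2442] [[1.0, -0.007, -0.011], [-0.007, -1.0, -0.003], [-0.011, 0.003, -1.0]] [ 0.6 -0.4  0.3] 0.0855701823285125
aW 167
0.1 16 [ 0.422 -0.197  0.1  ] [ 0.428 -0.16   0.11 ] [ 0.424 -0.179  0.104]
0.11 23 [ 0.419 -0.199  0.11 ] [ 0.43 -0.16  0.12] [ 0.425 -0.165  0.115]
0.12 26 [ 0.418 -0.206  0.12 ] [ 0.431 -0.155  0.13 ] [ 0.424 -0.161  0.125]
0.13 30 [ 0.418 -0.209  0.13 ] [ 0.432 -0.152  0.14 ] [ 0.423 -0.158  0.135]
0.14 30 [ 0.418 -0.212  0.14 ] [ 0.432 -0.146  0.15 ] [ 0.425 -0.156  0.145]
0.15 37 [ 0.418 -0.214  0.15 ] [ 0.432 -0.148  0.16 ] [ 0.424 -0.208  0.156]
0.16 5 [ 0.42  -0.215  0.16 ] [ 0.427 -0.15   0.161] [ 0.426 -0.208  0.161]
top 170 [ 0.409 -0.213  0.06 ] [ 0.441 -0.146  0.078] [ 0.421 -0.19   0.07 ]
bV 183
0.1 14 [ 0.42  -0.195  0.101] [ 0.426 -0.152  0.109] [ 0.426 -0.158  0.105]
0.11 21 [ 0.416 -0.194  0.11 ] [ 0.43 -0.15  0.12] [ 0.425 -0.157  0.116]
0.12 30 [ 0.417 -0.199  0.12 ] [ 0.431 -0.148  0.129] [ 0.426 -0.153  0.124]
0.13 32 [ 0.416 -0.207  0.13 ] [ 0.43  -0.141  0.139] [ 0.425 -0.15   0.136]
0.14 39 [ 0.415 -0.206  0.14 ] [ 0.431 -0.14   0.149] [ 0.425 -0.148  0.144]
0.15 41 [ 0.415 -0.209  0.15 ] [ 0.43  -0.14   0.159] [ 0.423 -0.152  0.155]
0.16 6 [ 0.423 -0.203  0.16 ] [ 0.43  -0.144  0.161] [ 0.426 -0.174  0.161]
top 113 [ 0.408 -0.205  0.06 ] [ 0.439 -0.141  0.078] [ 0.427 -0.16   0.07 ]
```

Emit:
apply_moves(motion=[{"tx": -0.6,"ty": 4.1,"tz": 0,"turn": 0,"jaw": 1},{"tx": -1.2,"ty": 8.2,"tz": 0,"turn": 0,"jaw": 1},{"tx": -1.8,"ty": 12.3,"tz": 0,"turn": 0,"jaw": 1},{"tx": -2.4,"ty": 16.4,"tz": 0,"turn": 0,"jaw": 1},{"tx": -2.9,"ty": 20,"tz": 0,"turn": 0,"jaw": 1}])

```text
time_s: 5.13
position: [0.4254, -0.1493, 0.2456]
tool_rot: [[1.0, -0.008, -0.009], [-0.008, -1.0, -0.004], [-0.009, 0.004, -1.0]]
ft_force: [0.9, -0.1, 0.4]
grip_width: 0.0853
```

Emit:
apply_moves(motion=[{"tx": 0,"ty": 2,"tz": 0,"turn": 0,"jaw": 1},{"tx": -0.2,"ty": 2.6,"tz": 0,"turn": 0,"jaw": 1},{"tx": -0.2,"ty": 2.6,"tz": 0,"turn": 0,"jaw": 1},{"tx": -0.2,"ty": 2.6,"tz": 0,"turn": 0,"jaw": 1}])

```text
time_s: 5.47
position: [0.4234, -0.1746, 0.2458]
tool_rot: [[1.0, -0.008, -0.009], [-0.008, -1.0, -0.004], [-0.009, 0.004, -1.0]]
ft_force: [1.0, -0.6, 1.3]
grip_width: 0.0852
```

Run:
```python
from h import *
st()
a,W=cloud('wrist'); np.savez('w5.npz',a=a,W=W); cv2.imwrite('pics/w5.png',a[...,::-1]); st()
P=W.reshape(-1,3); im=a.reshape(-1,3).astype(int)
m=(np.hypot(P[:,0]-.424,P[:,1]+.178)<.06)&(P[:,2]>.13)&(P[:,2]<.175)
for sgn in(1,-1):
    q=P[m&(sgn*(P[:,1]+.178)>0)]; t=q[q[:,2]>np.percentile(q[:,2],50)]
    print(sgn,len(q),q.min(0).round(4),q.max(0).round(4),'top med',np.median(t,0).round(4))
b=P[(np.hypot(P[:,0]-.424,P[:,1]+.178)<.06)&(P[:,2]>.065)&(P[:,2]<.077)]
h=cv2.minAreaRect((b[:,:2]*1000).astype(np.float32)); print('stand',h)
```

```text
5.4667 [ 0.4234 -0.1746  0.2458] [[1.0, -0.008, -0.009], [-0.008, -1.0, -0.004], [-0.009, 0.004, -1.0]] [ 1.  -0.6  1.3] 0.08520592861022157
5.5167 [ 0.4234 -0.1741  0.2458] [[1.0, -0.006, -0.009], [-0.007, -1.0, -0.004], [-0.009, 0.004, -1.0]] [ 0.5  0.  -0.2] 0.08543922718310643
1 512 [ 0.4196 -0.1594  0.1306] [ 0.4349 -0.1436  0.1635] top med [ 0.4285 -0.1487  0.1613]
-1 533 [ 0.4191 -0.2134  0.1301] [ 0.4344 -0.1969  0.164 ] top med [ 0.428  -0.2077  0.1612]
stand ((423.8830871582031, -178.43389892578125), (62.98302459716797, 30.376319885253906), 89.4105453491211)
```

View pics/w5.png

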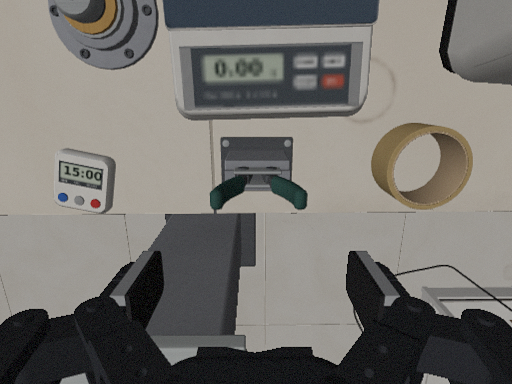

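The grips show at (229,192) and (289,195), running along y. The centre is at (0.4255, -0.178), grip height about 0.142, yaw about 0. I go down over them and close lightly.

Emit:
apply_moves(motion=[{"tx": 0.2,"ty": 0.4,"tz": 2,"turn": 0,"jaw": 1},{"tx": 0.2,"ty": 0.4,"tz": 5,"turn": 0,"jaw": 1},{"tx": 0.2,"ty": 0.4,"tz": 8,"turn": 0,"jaw": 1},{"tx": 0.2,"ty": 0.4,"tz": 10.5,"turn": 0,"jaw": 1},{"tx": 0.2,"ty": 0.4,"tz": 10.9,"turn": 0,"jaw": 1}])

```text
time_s: 5.93
position: [0.4232, -0.176, 0.1337]
tool_rot: [[1.0, -0.004, -0.014], [-0.004, -1.0, 0.0], [-0.014, -0.0, -1.0]]
ft_force: [-1.1, 0.2, -0.6]
grip_width: 0.0853
```

Emit:
apply_moves(motion=[{"tx": 0,"ty": 0,"tz": 0,"turn": 0,"jaw": 0.65},{"tx": 0,"ty": 0,"tz": 0,"turn": 0,"jaw": 0.58},{"tx": 0,"ty": 0,"tz": 0,"turn": 0,"jaw": 0.53},{"tx": 0,"ty": 0,"tz": 0,"turn": 0,"jaw": 0.51},{"tx": 0,"ty": 0,"tz": 0,"turn": 0,"jaw": 0.51}], squeeze=20)

```text
time_s: 6.35
position: [0.4239, -0.1762, 0.1351]
tool_rot: [[1.0, -0.004, -0.012], [-0.004, -1.0, -0.001], [-0.012, 0.001, -1.0]]
ft_force: [-0.3, 1.9, 6.9]
grip_width: 0.0645
```

Emit:
apply_moves(motion=[{"tx": 0,"ty": 0,"tz": -0.2,"turn": 0,"jaw": 0.5},{"tx": 0,"ty": 0,"tz": -0.7,"turn": 0,"jaw": 0.5},{"tx": 0,"ty": 0,"tz": -1.2,"turn": 0,"jaw": 0.5},{"tx": 0,"ty": 0,"tz": -1.2,"turn": 0,"jaw": 0.5}])

```text
time_s: 6.68
position: [0.4244, -0.1765, 0.1482]
tool_rot: [[1.0, -0.004, -0.01], [-0.004, -1.0, -0.002], [-0.01, 0.002, -1.0]]
ft_force: [-0.0, -0.2, -1.2]
grip_width: 0.0637
```

Emit:
apply_moves(motion=[{"tx": 0,"ty": 0,"tz": -1.5,"turn": 0,"jaw": 0.5},{"tx": 0,"ty": 0,"tz": -3.5,"turn": 0,"jaw": 0.5},{"tx": 0,"ty": 0,"tz": -6,"turn": 0,"jaw": 0.5},{"tx": 0,"ty": 0,"tz": -8.5,"turn": 0,"jaw": 0.5},{"tx": 0,"ty": 0,"tz": -10,"turn": 0,"jaw": 0.5}])

```text
time_s: 7.1
position: [0.4257, -0.1765, 0.2507]
tool_rot: [[1.0, -0.004, -0.008], [-0.004, -1.0, -0.004], [-0.008, 0.004, -1.0]]
ft_force: [0.5, -0.1, -1.9]
grip_width: 0.0642
```

Run:
```python
from h import *
st()
a,W=cloud('side');P=W.reshape(-1,3)
s=telemetry.observe();c=s['position']
m=(np.hypot(P[:,0]-c[0],P[:,1]-c[1])<.05)&(P[:,2]>.075)&(P[:,2]<.28);Q=P[m]
for lo in np.arange(.08,.27,.01):
    q=Q[(Q[:,2]>=lo)&(Q[:,2]<lo+.01)]
    if len(q): print(round(lo,2),len(q),q.min(0).round(4)[:2],q.max(0).round(4)[:2],np.median(q,0).round(4)[:2])
print(Q[:,2].min()); st()
```

```text
7.1 [ 0.4257 -0.1765  0.2507] [[1.0, -0.004, -0.008], [-0.004, -1.0, -0.004], [-0.008, 0.004, -1.0]] [ 0.5 -0.1 -1.9] 0.0642088080819208
0.12 7 [ 0.4261 -0.189 ] [ 0.4294 -0.1681] [ 0.4281 -0.1735]
0.13 10 [ 0.4239 -0.1883] [ 0.4296 -0.1671] [ 0.4279 -0.1687]
0.14 14 [ 0.4244 -0.1866] [ 0.4308 -0.1649] [ 0.429  -0.1684]
0.15 15 [ 0.4253 -0.191 ] [ 0.4317 -0.1625] [ 0.4289 -0.1702]
0.16 12 [ 0.4237 -0.1875] [ 0.4299 -0.1605] [ 0.4283 -0.1648]
0.17 12 [ 0.4252 -0.1855] [ 0.4309 -0.1603] [ 0.429 -0.163]
0.18 18 [ 0.4229 -0.1945] [ 0.4353 -0.1526] [ 0.4295 -0.1603]
0.19 28 [ 0.4186 -0.1901] [ 0.437  -0.1527] [ 0.43   -0.1597]
0.2 41 [ 0.4203 -0.1994] [ 0.4376 -0.1532] [ 0.4307 -0.162 ]
0.21 15 [ 0.4244 -0.1936] [ 0.4321 -0.156 ] [ 0.4299 -0.1606]
0.22 16 [ 0.4219 -0.1885] [ 0.4356 -0.1546] [ 0.4298 -0.1595]
0.23 22 [ 0.4202 -0.1965] [ 0.4355 -0.1513] [ 0.4313 -0.1558]
0.24 48 [ 0.4117 -0.2143] [ 0.4356 -0.1274] [ 0.43   -0.1388]
0.25 50 [ 0.4129 -0.2017] [ 0.4359 -0.1279] [ 0.4291 -0.1359]
0.26 53 [ 0.4135 -0.2021] [ 0.4365 -0.1275] [ 0.4288 -0.1369]
0.1236226493327011
7.15 [ 0.4264 -0.177   0.2525] [[1.0, -0.004, -0.005], [-0.004, -1.0, -0.006], [-0.005, 0.006, -1.0]] [ 1.1 -0.5  1.3] 0.06394292210561747
```

The pliers are held: weight 1.9 N, width 64 mm, tips 128 mm below the TCP. I carry them to just above the ring's gap.

Emit:
apply_moves(motion=[{"tx": 0.1,"ty": -2,"tz": 0,"turn": 0,"jaw": 0.5},{"tx": 0.4,"ty": -5,"tz": 0,"turn": 1,"jaw": 0.5},{"tx": 0.7,"ty": -9,"tz": 0,"turn": 2,"jaw": 0.5},{"tx": 0.9,"ty": -13,"tz": 0,"turn": 3,"jaw": 0.5},{"tx": 1.1,"ty": -17,"tz": 0,"turn": 4,"jaw": 0.5}])

```text
time_s: 7.57
position: [0.4376, -0.0055, 0.2506]
tool_rot: [[0.997, -0.076, -0.006], [-0.076, -0.997, -0.006], [-0.005, 0.007, -1.0]]
ft_force: [0.9, -0.2, -1.3]
grip_width: 0.064
```

Emit:
apply_moves(motion=[{"tx": 0.1,"ty": -4,"tz": 1,"turn": 1,"jaw": 0.5},{"tx": 0.2,"ty": -8,"tz": 2,"turn": 2,"jaw": 0.5},{"tx": 0.2,"ty": -12,"tz": 3.5,"turn": 2,"jaw": 0.5},{"tx": 0.2,"ty": -16,"tz": 5,"turn": 2,"jaw": 0.5},{"tx": 0.2,"ty": -19,"tz": 6,"turn": 2,"jaw": 0.5}])

```text
time_s: 7.98
position: [0.4527, 0.1859, 0.1875]
tool_rot: [[0.994, -0.11, -0.008], [-0.11, -0.994, -0.006], [-0.007, 0.007, -1.0]]
ft_force: [-0.3, -0.4, -1.3]
grip_width: 0.0641
```

Run:
```python
from h import *
st()
```

```text
7.9833 [0.4527 0.1859 0.1875] [[0.994, -0.11, -0.008], [-0.11, -0.994, -0.006], [-0.007, 0.007, -1.0]] [-0.3 -0.4 -1.3] 0.06413899121786452
```

Emit:
apply_moves(motion=[{"tx": -1.2,"ty": -1.0,"tz": 1,"turn": 0,"jaw": 0.5},{"tx": -1.2,"ty": -1.0,"tz": 2,"turn": 0,"jaw": 0.5},{"tx": -1.2,"ty": -1.0,"tz": 2.9,"turn": 0,"jaw": 0.5},{"tx": -1.2,"ty": -1.0,"tz": 2.9,"turn": 0,"jaw": 0.5},{"tx": -1.2,"ty": -1.0,"tz": 2.9,"turn": 0,"jaw": 0.5}])

```text
time_s: 8.4
position: [0.4418, 0.1964, 0.1582]
tool_rot: [[0.994, -0.111, -0.008], [-0.111, -0.994, -0.006], [-0.008, 0.007, -1.0]]
ft_force: [0.7, 0.3, -1.1]
grip_width: 0.0639
```

Run:
```python
from h import *
st()
p=camera_params('wrist'); a,W=cloud('wrist')
r,e,T=ringfit(a,p,(.469,.194,-.108)); print('ring fit',r,e)
p2=camera_params('side'); b,V=cloud('side'); s=np.array(telemetry.observe()['position'])
P=V.reshape(-1,3); m=(np.hypot(P[:,0]-s[0],P[:,1]-s[1])<.03)&(P[:,2]>.022)&(P[:,2]<.06);print('tips side',P[m].min(0),P[m].max(0),np.median(P[m],0))
def px(p,X): return cv2.projectPoints(np.array([X],float),np.array(p['rvec'],float),np.array(p['tvec'],float),np.array([[p['fx'],0,p['cx']],[0,p['fy'],p['cy']],[0,0,1.]]),None)[0].ravel()
u=px(p,[.455,.195,.02]).astype(int);w=px(p2,[.46,.195,.03]).astype(int);print(u,w)
A=cv2.resize(a[max(u[1]-80,0):u[1]+60,u[0]-70:u[0]+70],(560,560),interpolation=2)
print(A.shape)
B=cv2.resize(b[w[1]-35:w[1]+25,w[0]-30:w[0]+30],(560,560),interpolation=2)
save('w6',cv2.resize(np.hstack([A,B]),(800,400))); st()
```

```text
8.4 [0.4418 0.1964 0.1582] [[0.994, -0.111, -0.008], [-0.111, -0.994, -0.006], [-0.008, 0.007, -1.0]] [ 0.7  0.3 -1.1] 0.06385803225728409
ring fit [ 0.47262808  0.19152046 -0.12619691] 0.2123311938234221
tips side [0.43413667 0.18068139 0.02739296] [0.44163779 0.20937339 0.05977463] [0.43846449 0.20315955 0.04703516]
[252 171] [323 282]
(560, 560, 3)
8.5 [0.4422 0.1964 0.159 ] [[0.994, -0.111, -0.007], [-0.111, -0.994, -0.006], [-0.006, 0.007, -1.0]] [-0.2  0.8 -1.7] 0.06417566276931831
```

View pics/w6.png

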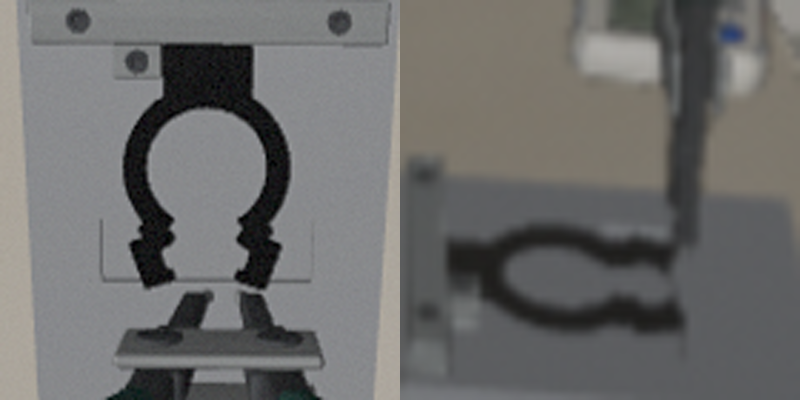

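```bash
cat >> h.py <<'E'
def pix2w(p,u,v,z):
    R=cv2.Rodrigues(np.array(p['rvec'],float))[0];C=-R.T@np.array(p['tvec'],float).ravel()
    d=R.T@np.array([(u-p['cx'])/p['fx'],(v-p['cy'])/p['fy'],1]);return C+d*(z-C[2])/d[2]
E
python3 - <<'E'
from h import *
p=camera_params('wrist')   # arm nearly still since picture
f=lambda x,y,z:(pix2w(p,182+x/2.857,91+y/2.857,z)*1000).round(1)
for n,x,y,z in(('tipL',207,292,.031),('tipR',242,292,.031),('ring L',124,167,.018),('ring R',290,167,.018),('bore top',207,108,.018),('tabR top',252,45,.018),('tabL top',163,45,.018),('lugL end',148,289,.018),('lugR end',262,289,.018),('notchL',170,238,.018),('notchR',242,238,.018)): print(n,f(x,y,z))
st()
E
```

```text
tipL [438.6 195.   31. ]
tipR [437.5 184.7  31. ]
ring L [476.2 215.6  18. ]
ring R [470.7 166.4  18. ]
bore top [490.6 189.1  18. ]
tabR top [506.8 174.3  18. ]
tabL top [509.7 199.7  18. ]
lugL end [437.8 213.4  18. ]
lugR end [433.8 178.2  18. ]
notchL [453.1 204.7  18. ]
notchR [450.7 182.8  18. ]
8.5 [0.4422 0.1964 0.159 ] [[0.994, -0.111, -0.007], [-0.111, -0.994, -0.006], [-0.006, 0.007, -1.0]] [-0.2  0.8 -1.7] 0.06417566276931831
```

Run:
```python
from h import *
st(); s=np.array(telemetry.observe()['position'])
for n in('side','scene'):
    a,V=cloud(n);P=V.reshape(-1,3)
    print(n)
    for lo in np.arange(.025,.18,.015):
        m=(abs(P[:,0]-s[0])<.02)&(abs(P[:,1]-s[1])<.045)&(P[:,2]>lo)&(P[:,2]<lo+.015);q=P[m]
        if len(q)>3: print(round(lo,3),len(q),'x',np.percentile(q[:,0],[5,50,95]).round(4),'y',np.percentile(q[:,1],[5,50,95]).round(4))
```

```text
8.5 [0.4422 0.1964 0.159 ] [[0.994, -0.111, -0.007], [-0.111, -0.994, -0.006], [-0.006, 0.007, -1.0]] [-0.2  0.8 -1.7] 0.06417566276931831
side
0.025 13 x [0.4363 0.4385 0.4419] y [0.1935 0.2032 0.2044]
0.04 25 x [0.4373 0.4398 0.4421] y [0.1866 0.2042 0.206 ]
0.055 30 x [0.4375 0.4409 0.4433] y [0.1841 0.2065 0.2089]
0.07 24 x [0.4379 0.442  0.4456] y [0.2072 0.2096 0.2114]
0.085 48 x [0.4367 0.4434 0.4507] y [0.1932 0.2118 0.2158]
0.1 95 x [0.4354 0.446  0.4513] y [0.1822 0.2105 0.2168]
0.115 34 x [0.4407 0.4451 0.4478] y [0.1838 0.2137 0.2159]
0.13 42 x [0.4408 0.4471 0.4525] y [0.178  0.215  0.2192]
0.145 81 x [0.4347 0.4465 0.4544] y [0.1749 0.2342 0.2402]
0.16 87 x [0.4335 0.448  0.455 ] y [0.1705 0.2316 0.2407]
0.175 57 x [0.4351 0.4468 0.4549] y [0.1604 0.2328 0.241 ]
scene
0.025 5 x [0.4368 0.4393 0.4405] y [0.1788 0.1799 0.1954]
0.04 13 x [0.4373 0.4392 0.4417] y [0.1793 0.1824 0.2025]
0.055 12 x [0.4377 0.4406 0.4438] y [0.1772 0.1822 0.2039]
0.07 13 x [0.4377 0.4405 0.4458] y [0.1746 0.1774 0.1867]
0.085 20 x [0.434  0.4399 0.4477] y [0.1707 0.1772 0.2012]
0.1 45 x [0.4336 0.4406 0.4512] y [0.1709 0.1795 0.2079]
0.115 12 x [0.4379 0.4427 0.446 ] y [0.1742 0.1757 0.1826]
0.13 6 x [0.4358 0.4424 0.4473] y [0.1728 0.1739 0.2052]
0.145 30 x [0.4287 0.4379 0.4473] y [0.153  0.1587 0.2313]
0.16 36 x [0.4277 0.4368 0.4472] y [0.1516 0.1563 0.2306]
0.175 11 x [0.4281 0.4359 0.445 ] y [0.153  0.1596 0.235 ]
```

Seen by the wrist camera alone, the tips need +7.3 mm along tool x and 4.8 mm along -tool y. The pliers also lean about 3° (tips toward -x). I put them in the gap and then use the slot's front wall to straighten them.

Emit:
apply_moves(motion=[{"tx": 0.35,"ty": -0.25,"tz": 0,"turn": 0,"jaw": 0.5},{"tx": 0.7,"ty": -0.48,"tz": 0,"turn": 0,"jaw": 0.5},{"tx": 0.7,"ty": -0.48,"tz": 0.5,"turn": 0,"jaw": 0.5},{"tx": 0.7,"ty": -0.48,"tz": 1.1,"turn": 0,"jaw": 0.5},{"tx": 0.7,"ty": -0.48,"tz": 1.5,"turn": 0,"jaw": 0.5}])

```text
time_s: 9.02
position: [0.4492, 0.2004, 0.143]
tool_rot: [[0.994, -0.111, -0.007], [-0.111, -0.994, -0.006], [-0.007, 0.007, -1.0]]
ft_force: [0.2, 0.3, -2.4]
grip_width: 0.064
```

Emit:
apply_moves(motion=[{"tx": 0,"ty": 0,"tz": 0.2,"turn": 0,"jaw": 0.5},{"tx": 0,"ty": 0,"tz": 0.4,"turn": 0,"jaw": 0.5},{"tx": 0,"ty": 0,"tz": 0.5,"turn": 0,"jaw": 0.5},{"tx": 0,"ty": 0,"tz": 0.5,"turn": 0,"jaw": 0.5}])

```text
time_s: 9.35
position: [0.4497, 0.2004, 0.1384]
tool_rot: [[0.994, -0.111, -0.006], [-0.111, -0.994, -0.006], [-0.005, 0.007, -1.0]]
ft_force: [-0.6, -0.5, 4.1]
grip_width: 0.0642
```

Run:
```python
from h import *
st(); p=camera_params('wrist'); a,W=cloud('wrist')
s=telemetry.observe(); A=cv2.resize(a[90:260,180:340],(640,680),interpolation=2)
save('w7',cv2.resize(A,(560,595)))
P=W.reshape(-1,3);d=P-np.array(s['position']); st()
```

```text
9.35 [0.4497 0.2004 0.1384] [[0.994, -0.111, -0.006], [-0.111, -0.994, -0.006], [-0.005, 0.007, -1.0]] [-0.6 -0.5  4.1] 0.06421074194208444
9.4 [0.4496 0.2004 0.1384] [[0.994, -0.111, -0.006], [-0.111, -0.994, -0.006], [-0.005, 0.007, -1.0]] [0.8 0.3 3.7] 0.06442847415858066
```

View pics/w7.png

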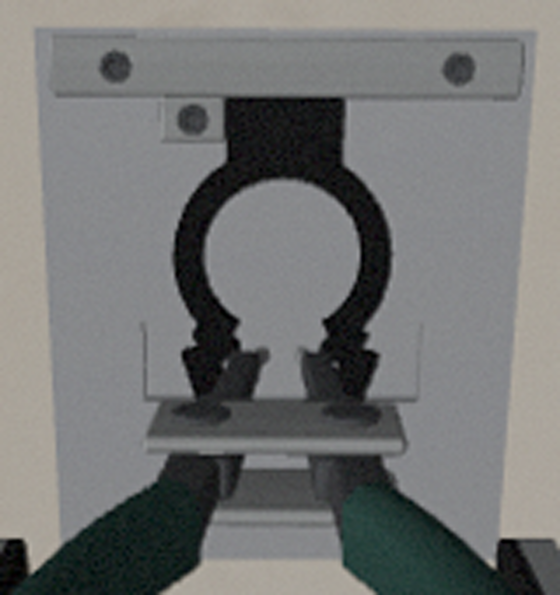

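The tips (263 and 303,352) sit in the gap, centred on the ring's axis (283), over the slot. Now the straightening push against the slot's front wall.

Emit:
apply_moves(motion=[{"tx": 0,"ty": 0,"tz": -0.06,"turn": 0,"jaw": 0.5},{"tx": -0.3,"ty": 0,"tz": -0.06,"turn": 0,"jaw": 0.5},{"tx": -0.6,"ty": 0,"tz": -0.06,"turn": 0,"jaw": 0.5},{"tx": -0.8,"ty": 0,"tz": -0.06,"turn": 0,"jaw": 0.5},{"tx": -1.0,"ty": 0,"tz": -0.06,"turn": 0,"jaw": 0.5}])

```text
time_s: 9.82
position: [0.4391, 0.2015, 0.1389]
tool_rot: [[0.994, -0.111, -0.007], [-0.111, -0.994, -0.006], [-0.006, 0.007, -1.0]]
ft_force: [0.4, 0.2, -1.2]
grip_width: 0.0643
```

Emit:
apply_moves(motion=[{"tx": -0.1,"ty": 0,"tz": 0,"turn": 0,"jaw": 0.5},{"tx": -0.2,"ty": 0,"tz": 0,"turn": 0,"jaw": 0.5},{"tx": -0.3,"ty": 0,"tz": 0,"turn": 0,"jaw": 0.5}])

```text
time_s: 10.07
position: [0.436, 0.2019, 0.1388]
tool_rot: [[0.994, -0.111, -0.007], [-0.111, -0.994, -0.006], [-0.006, 0.007, -1.0]]
ft_force: [0.1, -0.6, -1.2]
grip_width: 0.0644
```

```bash
cat >> h.py <<'E'
def lean():
    """pliers axis: side camera, tool-frame x of the visible lever edge vs z, undoing yaw"""
    s=telemetry.observe(); T=np.array(s['tool_rot']); c=np.array(s['position'])
    for n in('side','scene'):
        _,V=cloud(n); D=(V.reshape(-1,3)-c)@T
        m=(abs(D[:,0])<.025)&(abs(D[:,1])<.04); Z=[];X=[]
        for lo in np.arange(.03,.125,.008):
            q=D[m&(D[:,2]>lo)&(D[:,2]<lo+.008)]
            if len(q)>3: Z.append(q[:,2].mean()); X.append((np.percentile(q[:,0],8)+np.percentile(q[:,0],92))/2)
        k=np.polyfit(Z,X,1); print(n,'lean deg (tool, + = tips to +x)',np.degrees(k[0]).round(2),'x at tips',np.polyval(k,.128).round(4),len(Z))
E
python3 - <<'E'
from h import *
st(); lean()
E
```

```text
10.0667 [0.436  0.2019 0.1388] [[0.994, -0.111, -0.007], [-0.111, -0.994, -0.006], [-0.006, 0.007, -1.0]] [ 0.1 -0.6 -1.2] 0.06444595637070476
side lean deg (tool, + = tips to +x) 0.43 x at tips 0.0095 12
scene lean deg (tool, + = tips to +x) -0.27 x at tips 0.0093 11
```

```bash
sed -i 's/np.arange(.03,.125,.008)/np.arange(.03,.108,.008)/' h.py
python3 - <<'E'
from h import *
lean()
s=telemetry.observe(); T=np.array(s['tool_rot']); c=np.array(s['position'])
_,V=cloud('side'); D=(V.reshape(-1,3)-c)@T; m=(abs(D[:,0])<.025)&(abs(D[:,1])<.04)
for lo in np.arange(-.02,.126,.012):
    q=D[m&(D[:,2]>lo)&(D[:,2]<lo+.012)]; print(round(lo,3),len(q),np.percentile(q[:,0],[5,50,95]).round(4))
E
```

```text
side lean deg (tool, + = tips to +x) 3.93 x at tips 0.0135 10
scene lean deg (tool, + = tips to +x) 3.33 x at tips 0.014 9
-0.02 52 [-0.0128  0.0068  0.0102]
-0.008 68 [-0.0124  0.0072  0.0111]
0.004 62 [-0.01    0.0072  0.0122]
0.016 46 [0.0026 0.0089 0.0126]
0.028 32 [0.0027 0.0081 0.0104]
0.04 86 [0.0005 0.0108 0.0159]
0.052 61 [0.0005 0.01   0.017 ]
0.064 23 [0.0016 0.0082 0.0123]
0.076 26 [0.0061 0.0117 0.013 ]
0.088 26 [0.0077 0.0119 0.0138]
0.1 27 [0.0085 0.0127 0.0149]
0.112 81 [0.0029 0.0144 0.0237]
0.124 445 [-0.0229 -0.0054  0.0217]
```

Run:
```python
from h import *
s=telemetry.observe(); T=np.array(s['tool_rot']); c=np.array(s['position']);st()
for n in('wrist','side','scene'):
    a,V=cloud(n); D=(V.reshape(-1,3)-c)@T; print(n)
    for lo in (.04,.06,.08,.09,.1,.107):
        q=D[(abs(D[:,0])<.03)&(abs(D[:,1])<.025)&(D[:,2]>lo)&(D[:,2]<lo+.01)]
        if len(q)>2: print(lo,len(q),'x',np.percentile(q[:,0],[3,50,97]).round(4),'y',np.percentile(q[:,1],[3,50,97]).round(4))
    f=D[(abs(D[:,1])<.03)&(D[:,2]>.1138)&(D[:,2]<.1178)&(D[:,0]>.03)&(D[:,0]<.12)]
    if len(f): print('fence top x',np.percentile(f[:,0],[2,50,98]).round(4),len(f))
np.savez('w8.npz',a=a)
```

```text
10.3167 [0.4362 0.2019 0.1389] [[0.994, -0.111, -0.007], [-0.111, -0.994, -0.006], [-0.006, 0.007, -1.0]] [-0.4 -0.1 -2.1] 0.06409372385313418
wrist
0.04 1344 x [0.0004 0.0135 0.0167] y [-0.016   0.003   0.0225]
0.06 134 x [0.0031 0.016  0.0165] y [-0.0173  0.0025  0.0241]
0.08 78 x [0.012  0.0132 0.0136] y [-0.0085  0.0048  0.0174]
0.09 92 x [0.0105 0.0137 0.0144] y [-0.0077 -0.0016  0.0167]
0.1 89 x [0.0097 0.0143 0.0149] y [-0.0063 -0.0002  0.0165]
0.107 74 x [0.0106 0.0149 0.0154] y [-0.0057  0.005   0.0163]
fence top x [0.0649 0.079  0.0859] 585
side
0.04 75 x [-0.0003  0.0107  0.0155] y [-0.0209 -0.0126  0.0197]
0.06 31 x [0.0014 0.0087 0.0157] y [-0.0206 -0.0152 -0.0106]
0.08 19 x [0.006  0.0105 0.013 ] y [-0.0137 -0.0107  0.0112]
0.09 25 x [0.0076 0.0121 0.0139] y [-0.0117 -0.0078  0.0142]
0.1 22 x [0.0079 0.0128 0.0146] y [-0.0107 -0.0082  0.0117]
0.107 24 x [0.0085 0.0126 0.0146] y [-0.0107 -0.0072  0.0135]
fence top x [0.0653 0.0788 0.0856] 110
scene
0.04 21 x [0.0018 0.0071 0.0158] y [0.0004 0.0178 0.0242]
0.06 9 x [0.0035 0.012  0.0166] y [0.0168 0.0198 0.0238]
0.08 4 x [0.0089 0.01   0.0124] y [0.0145 0.0171 0.0185]
0.09 6 x [0.0105 0.012  0.0157] y [-0.0016  0.0167  0.0174]
0.1 7 x [0.0098 0.0114 0.0146] y [-0.0025  0.0142  0.0175]
0.107 9 x [0.0103 0.0123 0.017 ] y [-0.0035  0.013   0.0178]
fence top x [0.0699 0.081  0.0876] 34
```

```bash
cat >> h.py <<'E'
def ringnum():
    s=telemetry.observe(); T=np.array(s['tool_rot']); c=np.array(s['position']); p=camera_params('wrist'); a,_=get_image('wrist'); g=a.max(2).astype(np.float32)
    K=np.array([[p['fx'],0,p['cx']],[0,p['fy'],p['cy']],[0,0,1.]])
    def prof(xs,ys,zw=.018):
        D=np.stack(np.broadcast_arrays(xs,ys,0.),-1).reshape(-1,3); W=c+D[:,:1]*T[:,0]+D[:,1:2]*T[:,1]; W[:,2]=zw
        q=cv2.projectPoints(W,np.array(p['rvec'],float),np.array(p['tvec'],float),K,None)[0].reshape(-1,1,2).astype(np.float32)
        return cv2.remap(g,q[...,0],q[...,1],1).ravel().astype(int)
    return prof
E
python3 - <<'E'
from h import *
f=ringnum(); x=np.arange(.03,.085,.0015)
for y in(-.008,-.002,.002,.008): print(y,list(zip((x*1000).round(1),f(x,y))) if y==-.008 else f(x,y))
y=np.arange(-.04,.04,.002)
for X in(.066,.05,.04): print(X,f(X,y))
E
```

```text
-0.008 [(np.float64(30.0), np.int64(140)), (np.float64(31.5), np.int64(141)), (np.float64(33.0), np.int64(139)), (np.float64(34.5), np.int64(140)), (np.float64(36.0), np.int64(141)), (np.float64(37.5), np.int64(141)), (np.float64(39.0), np.int64(140)), (np.float64(40.5), np.int64(142)), (np.float64(42.0), np.int64(141)), (np.float64(43.5), np.int64(140)), (np.float64(45.0), np.int64(143)), (np.float64(46.5), np.int64(142)), (np.float64(48.0), np.int64(102)), (np.float64(49.5), np.int64(30)), (np.float64(51.0), np.int64(26)), (np.float64(52.5), np.int64(25)), (np.float64(54.0), np.int64(24)), (np.float64(55.5), np.int64(25)), (np.float64(57.0), np.int64(26)), (np.float64(58.5), np.int64(136)), (np.float64(60.0), np.int64(142)), (np.float64(61.5), np.int64(141)), (np.float64(63.0), np.int64(135)), (np.float64(64.5), np.int64(116)), (np.float64(66.0), np.int64(129)), (np.float64(67.5), np.int64(131)), (np.float64(69.0), np.int64(131)), (np.float64(70.5), np.int64(131)), (np.float64(72.0), np.int64(132)), (np.float64(73.5), np.int64(99)), (np.float64(75.0), np.int64(129)), (np.float64(76
[... 478 characters left out ...]
  70 130 128 130 129 131 132
 133]
0.008 [141 141 141 140 139 140 142 138 140 139 142 141 142 140 141 142 146  58
  25  25  22  24  25  26  25  29  27  28  26  87 129 128 127 129 131 132
 132]
0.066 [141 141 141 140 141 141 139 141 142 141 135 130 111  75  83 130 129  22
  27  26  25  29  26  23  25  20  28  26  24  25 108 142 141 141 141 142
 141 142 141 142]
0.05 [141 142 139 139 140 141 141 140 139 141 140 140 141  22  23  21  23 119
 141 141 140 140 141 140 139 140 142 140 143 137  14  21  25  16 118 141
 141 141 140 139]
0.04 [140 140 139 139 139 140 140 138 140 140 143  34  23  25  42 144 142 141
 140 141 140 141 141 140 139 142 141 139 138 139 141 142  43  24  28  26
 147 141 141 142]
```

The ring is still home, with no bright gap at the fence or the stop. The tips stuck while the tool moved, so the lean is now +3.5°. Moving the tool back about 7 mm should bring the pliers upright.

Emit:
apply_moves(motion=[{"tx": 0.2,"ty": 0,"tz": 0,"turn": 0,"jaw": 0.5},{"tx": 0.4,"ty": 0,"tz": 0,"turn": 0,"jaw": 0.5},{"tx": 0.6,"ty": 0,"tz": 0,"turn": 0,"jaw": 0.5},{"tx": 0.7,"ty": 0,"tz": 0,"turn": 0,"jaw": 0.5}])

```text
time_s: 10.85
position: [0.4436, 0.2011, 0.1389]
tool_rot: [[0.994, -0.111, -0.006], [-0.111, -0.994, -0.006], [-0.006, 0.007, -1.0]]
ft_force: [1.0, -0.2, -0.0]
grip_width: 0.064
```

```bash
cat >> h.py <<'E'
def pl(zs=(.04,.06,.08,.09,.1,.107),names=('wrist','side')):
    s=telemetry.observe(); T=np.array(s['tool_rot']); c=np.array(s['position']);st()
    for n in names:
        a,V=cloud(n); D=(V.reshape(-1,3)-c)@T; print(n)
        for lo in zs:
            q=D[(abs(D[:,0])<.03)&(abs(D[:,1])<.03)&(D[:,2]>lo)&(D[:,2]<lo+.01)]
            if len(q)>2: print(lo,len(q),'x',np.percentile(q[:,0],[3,50,97]).round(4),'y',np.percentile(q[:,1],[3,50,97]).round(4))
E
python3 - <<'E'
from h import *
pl()
f=ringnum(); x=np.arange(.035,.075,.001); print(f(x,.004))
E
```

```text
10.85 [0.4436 0.2011 0.1389] [[0.994, -0.111, -0.006], [-0.111, -0.994, -0.006], [-0.006, 0.007, -1.0]] [ 1.  -0.2 -0. ] 0.06397906517308806
wrist
0.04 1263 x [-0.0028  0.01    0.0131] y [-0.016   0.003   0.0221]
0.06 124 x [-0.0012  0.012   0.0123] y [-0.0171  0.0028  0.024 ]
0.08 70 x [0.0069 0.0078 0.0083] y [-0.0087 -0.0023  0.0174]
0.09 82 x [0.005  0.0079 0.0084] y [-0.0075 -0.0016  0.0169]
0.1 79 x [0.0033 0.0081 0.0085] y [-0.0064  0.0105  0.0164]
0.107 70 x [0.0035 0.0082 0.0086] y [-0.0058  0.0101  0.0161]
side
0.04 71 x [-0.0039  0.0071  0.0117] y [-0.021  -0.0134  0.0162]
0.06 34 x [-0.0033  0.0054  0.012 ] y [-0.0207 -0.0149  0.0116]
0.08 14 x [0.0016 0.0058 0.0078] y [-0.0156 -0.0115  0.0104]
0.09 18 x [0.002  0.0063 0.008 ] y [-0.0116 -0.0082  0.0114]
0.1 21 x [0.0012 0.0059 0.008 ] y [-0.0109 -0.0077  0.0127]
0.107 18 x [0.0023 0.0067 0.0082] y [-0.0105 -0.0076  0.0108]
[137 140 138 141 140 139 138 139 139 140 140 142 136  76  25  19  23  25
  22  26  22  19  22  22  22  22  28  25  28  27  20  64 126 128 127 129
 128 127 129 131]
```

Emit:
apply_moves(motion=[{"tx": 0,"ty": 0,"tz": -0.1,"turn": 0,"jaw": 0.5},{"tx": 0,"ty": 0,"tz": -0.2,"turn": 0,"jaw": 0.5},{"tx": -0.15,"ty": 0,"tz": -0.2,"turn": 0,"jaw": 0.5},{"tx": -0.3,"ty": 0,"tz": -0.2,"turn": 0,"jaw": 0.5},{"tx": -0.3,"ty": 0,"tz": -0.2,"turn": 0,"jaw": 0.5}])

```text
time_s: 11.42
position: [0.4398, 0.2015, 0.1408]
tool_rot: [[0.994, -0.111, -0.007], [-0.111, -0.994, -0.006], [-0.006, 0.007, -1.0]]
ft_force: [0.4, 0.3, -2.0]
grip_width: 0.0641
```

Run:
```python
from h import *
pl((.04,.06,.08,.09,.1,.107,.115),('wrist',))
f=ringnum(); x=np.arange(.035,.075,.001); print(f(x,.004))
```

```text
11.4167 [0.4398 0.2015 0.1408] [[0.994, -0.111, -0.007], [-0.111, -0.994, -0.006], [-0.006, 0.007, -1.0]] [ 0.4  0.3 -2. ] 0.06408357018356971
wrist
0.04 1290 x [-0.0026  0.0102  0.0135] y [-0.0159  0.003   0.0222]
0.06 109 x [-0.0008  0.0123  0.0128] y [-0.0174  0.0025  0.0245]
0.08 71 x [0.0077 0.0085 0.0088] y [-0.0092 -0.0029  0.0174]
0.09 86 x [0.0053 0.0086 0.009 ] y [-0.0075 -0.0016  0.0168]
0.1 78 x [0.0041 0.0087 0.0092] y [-0.0064 -0.0002  0.0163]
0.107 70 x [0.0045 0.0089 0.0092] y [-0.0058 -0.0002  0.0164]
0.115 867 x [-0.0003  0.014   0.0287] y [-0.0166  0.0063  0.027 ]
[140 140 139 140 140 140 141 141 141 141 138 142 140 142 139 144 107  26
  20  23  26  28  28  13  23  25  24  26  26  26  25  26  26  26  14 106
 127 128 127 128]
```

Tips: ring x about -27, centred, about 2 mm below the ring's underside. I squeeze in stages, lifting the tool to offset the forward swing of the pads.

Emit:
apply_moves(motion=[{"tx": 0,"ty": 0,"tz": -0.1,"turn": 0,"jaw": 0.4},{"tx": 0,"ty": 0,"tz": -0.2,"turn": 0,"jaw": 0.3},{"tx": 0,"ty": 0,"tz": -0.25,"turn": 0,"jaw": 0.22},{"tx": 0,"ty": 0,"tz": -0.25,"turn": 0,"jaw": 0.22}], squeeze=35)

```text
time_s: 11.85
position: [0.4403, 0.2015, 0.1435]
tool_rot: [[0.994, -0.111, -0.006], [-0.111, -0.994, -0.006], [-0.006, 0.007, -1.0]]
ft_force: [-0.3, -1.1, -1.6]
grip_width: 0.0521
```

Run:
```python
from h import *
pl((.04,.06,.08,.09,.1,.107,.115),('wrist',))
f=ringnum(); x=np.arange(.035,.085,.001); print(f(x,.004))
y=np.arange(-.046,.054,.002)
for X in(-.004,0,.004,.008,.033): print(X,f(X,y))
```

```text
11.85 [0.4403 0.2015 0.1435] [[0.994, -0.111, -0.006], [-0.111, -0.994, -0.006], [-0.006, 0.007, -1.0]] [-0.3 -1.1 -1.6] 0.05214857790339125
wrist
0.04 984 x [-0.0018  0.0094  0.0133] y [-0.0149  0.0036  0.0232]
0.06 275 x [0.0004 0.0135 0.0149] y [-0.0172  0.0032  0.0247]
0.08 88 x [0.0095 0.0101 0.0106] y [-0.0122 -0.0036  0.0211]
0.09 78 x [0.0092 0.0101 0.0105] y [-0.0104 -0.0045  0.021 ]
0.1 79 x [0.0065 0.0103 0.0108] y [-0.0101  0.015   0.0215]
0.107 64 x [0.0085 0.0106 0.011 ] y [-0.0098  0.0153  0.0216]
0.115 524 x [0.002  0.0158 0.0289] y [-0.0159 -0.0044  0.028 ]
[141 143 140 141 142 143 141 142 143 142 143 141 143 144 145 139  76  15
  21  24  21  27  25  26  24  24  24  25  25  24  22  25  27  19  70 121
 129 129 129 131 130 131 133 133 134 133 135 136 157 171]
-0.004 [138 142 139 141 142 141 140 141 139 141 141 142 139 132 134 117  51  47
  48  53  52  51  97 134 136 134 135 135 134 135 135  50  52  48  43  40
  43  87 139 139 142 140 140 141 139 140 140 141 142 142]
0 [140 139 140 140 141 140 142 142 139 142 108 125 123 124 125 125 115  42
  48  43  41  19 122 124 126 125 130 130 131 130 130  87  53  41  42  38
  19 127 130 132 132 132 127 140 140 142 141 140 140 141]
0.004 [142 141 142 139 140 144 142 140 141 140 105 140 141 142 142 143  37  26
  46  45  42  40 140 141 141 141 140 141 140 140 141 141  54  42  43  29
  17  49 143 142 140 141 135 140 140 142 141 140 140 140]
0.008 [141 140 141 140 138 140 139 140 141 139 108 141 142 142 142 103  22  21
  43  44  41  34  76 141 141 141 141 141 140 137 138 126  50  42  37  30
  22  21 105 140 139 142 136 141 141 141 141 141 142 142]
0.033 [141 142 140 141 143 142 141 141 143 142 144 142 142 143  87  20  24  29
 141 141 140 141 141 141 142 141 141 141 143 140 141 141 142 141 141 138
  17  21  23  97 141 141 142 142 143 139 141 140 142 142]
```

Emit:
apply_moves(motion=[{"tx": 0,"ty": 0,"tz": -0.06,"turn": 0,"jaw": 0.14},{"tx": 0,"ty": 0,"tz": -0.12,"turn": 0,"jaw": 0.05},{"tx": 0,"ty": 0,"tz": -0.18,"turn": 0,"jaw": -0.03},{"tx": 0,"ty": 0,"tz": -0.2,"turn": 0,"jaw": -0.06},{"tx": 0,"ty": 0,"tz": -0.2,"turn": 0,"jaw": -0.06}])

```text
time_s: 12.37
position: [0.4405, 0.2012, 0.1459]
tool_rot: [[0.994, -0.111, -0.006], [-0.111, -0.994, -0.007], [-0.005, 0.007, -1.0]]
ft_force: [-1.9, -3.8, 5.8]
grip_width: 0.0403
```

Run:
```python
from h import *
pl((.04,.06,.08,.09,.1,.107),('wrist',))
f=ringnum(); x=np.arange(.035,.085,.001)
for y in(.0,.007,.012):print(f(x,y))
y=np.arange(-.046,.054,.002)
for X in(-.004,0,.004,.008,.012,.033): print(X,f(X,y))
```

```text
12.3667 [0.4405 0.2012 0.1459] [[0.994, -0.111, -0.006], [-0.111, -0.994, -0.007], [-0.005, 0.007, -1.0]] [-1.9 -3.8  5.8] 0.040260328934208583
wrist
0.04 691 x [-0.0016  0.0093  0.0131] y [-0.0121  0.0083  0.0249]
0.06 369 x [0.0004 0.0134 0.015 ] y [-0.0151  0.0046  0.0263]
0.08 97 x [0.0094 0.0101 0.0104] y [-0.0121  0.0172  0.0262]
0.09 76 x [0.0092 0.0099 0.0104] y [-0.0111  0.021   0.0271]
0.1 73 x [0.0077 0.0102 0.0106] y [-0.0116  0.0224  0.0291]
0.107 59 x [0.0098 0.0104 0.0109] y [-0.0119  0.0239  0.0296]
[143 144 143 144 142 144 141 145 141 143 144 147 104  38  21  19  25  32
  24  22  22  28  18  31  31  24  30  20  25  24  23  20  49 142 126 122
 132 130 133 131 130 132 134 135 137 135 123 142 165 175]
[143 143 142 145 145 144 144 145 144 144 146 145 144 138  83  24  31  27
  26  27  26  29  22  28  25  28  23  26  34  25  28  23  48 142 126 125
 132 130 135 133 133 131 135 135 135 134 131 144 166 174]
[142 144 142 144 143 143 143 144 142 145 143 145 145 147 114  25  27  21
  24  23  24  27  24  25  25  23  25  23  24  27  29  22  47 133 114 129
 131 131 132 131 131 133 
[... 589 characters left out ...]
 143 143 143
  51  43  42  33  28  26  73 144 143 141 144 142 143 141]
0.008 [142 142 143 143 141 143 143 141 142 143 107 141 143 142 106  13  22  51
  45  42  30 115 143 141 141 143 142 142 142 142 141 142 143 142 143 141
 112  41  45  36  25  26  27 148 142 142 144 142 143 143]
0.012 [143 143 142 141 141 142 144 141 142 142 109 143 142 142 138  66  28  27
  20  18  23  95 143 141 142 142 142 140 142 141 142 143 143 142 142 141
  20  25  25  20  13  64  77 146 143 142 143 141 142 143]
0.033 [143 141 144 143 143 142 143 142 142 144 144 143 141 142 145  20  20  19
  77 143 144 143 142 141 145 144 142 143 144 143 143 141 144 143 144 143
 144 142 139  19  20  25  77 143 141 142 143 143 143 142]
```

The tool sits about 4 mm to +Y of the ring's axis and presses down about 7 N. I re-centre and raise it before squeezing on.

Emit:
apply_moves(motion=[{"tx": 0,"ty": 0,"tz": -0.1,"turn": 0,"jaw": -0.06},{"tx": 0,"ty": 0.2,"tz": -0.15,"turn": 0,"jaw": -0.06},{"tx": 0,"ty": 0.4,"tz": -0.15,"turn": 0,"jaw": -0.06},{"tx": 0,"ty": 0.4,"tz": -0.15,"turn": 0,"jaw": -0.06}])

```text
time_s: 12.8
position: [0.4398, 0.197, 0.1471]
tool_rot: [[0.994, -0.111, -0.006], [-0.111, -0.994, -0.007], [-0.005, 0.007, -1.0]]
ft_force: [-0.4, -0.3, -1.2]
grip_width: 0.0403
```

Run:
```python
from h import *
pl((-.01,.04,.06,.08,.09,.1,.107),('wrist',))
f=ringnum(); x=np.arange(.045,.085,.001)
for y in(.0,.01):print(f(x,y))
y=np.arange(-.046,.054,.002)
for X in(0,.008,.033,.06): print(X,f(X,y))
```

```text
12.8 [0.4398 0.197  0.1471] [[0.994, -0.111, -0.006], [-0.111, -0.994, -0.007], [-0.005, 0.007, -1.0]] [-0.4 -0.3 -1.2] 0.040288345755583106
wrist
-0.01 989 x [-0.0002  0.009   0.0112] y [-0.0287 -0.0107  0.0272]
0.04 657 x [-0.0017  0.0095  0.0132] y [-0.0126  0.0083  0.0242]
0.06 378 x [0.0004 0.0134 0.0151] y [-0.0159  0.0045  0.0256]
0.08 84 x [0.0096 0.0102 0.0105] y [-0.0134 -0.0043  0.0247]
0.09 81 x [0.0088 0.0101 0.0105] y [-0.0123  0.0197  0.0265]
0.1 70 x [0.0091 0.0104 0.0109] y [-0.013   0.0074  0.0275]
0.107 67 x [0.0073 0.0107 0.011 ] y [-0.0129  0.023   0.029 ]
[143 143 134  72  18  29  26  24  31  25  23  31  19  22  29  20  23  27
  30  31  27  27  45 143 117 122 131 132 129 130 131 132 131 133 133 134
 130 141 164 174 172]
[143 142 142 144 113  41  27  24  25  19  23  28  22  28  22  26  31  29
  28  24  28  29  43 141 118 126 130 129 129 132 130 131 132 132 133 133
 132 142 166 174 172]
0 [138 141 140 140 141 141 141 142 115 131 130 130 132 132 131  25  48  42
  43  42  79 133 132 131 132 133 137 134 133 136 136 133 135 136 136  58
  45  46  32  24  23  58 142 142 139 142 142 139 139 140]
0.008 [142 141 139 141 139 141 140 141 120 141 141 141 141 140  25  22  30  50
  42  34  67 143 141 141 141 140 142 140 143 141 140 140 141 142 141 143
  43  43  43  34  21  20  97 141 140 142 142 141 141 142]
0.033 [143 143 141 142 144 140 141 145 142 142 141 141 141 143  39  18  22  29
 143 141 141 145 142 142 142 142 142 141 142 140 142 142 140 143 140 140
 144 143  34  29  25  24 136 143 140 145 140 141 144 142]
0.06 [143 143 142 144 143 143 145 144 145 142 143 116 112 116 113 116 115 115
 144 144 144 141  28  20  25  21  24  26  26  27  21  30  27  22  61 143
 142 142 144 143 144 143 142 144 142 141 142 140 141 142]
```

The pliers lean about 4° sideways, and the ring has been pulled about 10 mm off the stop. I relax the squeeze, put the tips on the slot floor, upright them, and bring the ring back.

Emit:
apply_moves(motion=[{"tx": 0,"ty": 0,"tz": 0.15,"turn": 0,"jaw": 0.1},{"tx": 0,"ty": 0,"tz": 0.35,"turn": 0,"jaw": 0.25},{"tx": 0,"ty": 0,"tz": 0.5,"turn": 0,"jaw": 0.4},{"tx": 0,"ty": 0,"tz": 0.65,"turn": 0,"jaw": 0.5},{"tx": 0,"ty": 0,"tz": 0.7,"turn": 0,"jaw": 0.51}], squeeze=20)

```text
time_s: 13.32
position: [0.4398, 0.1971, 0.1399]
tool_rot: [[0.994, -0.111, -0.007], [-0.111, -0.994, -0.007], [-0.006, 0.007, -1.0]]
ft_force: [0.2, -0.8, -1.6]
grip_width: 0.0641
```

```bash
cat >> h.py <<'E'
def rep():
    """wrist numbers: pliers profile + ring tab (y,x) and ring body in tool axes (mm)"""
    pl((-.01,.06,.08,.107),('wrist',)); f=ringnum()
    def runs(ax,v,thr=70):
        d=np.r_[0,(v<thr).astype(int),0]; i=np.flatnonzero(np.diff(d)); return [(round(ax[a]*1e3,1),round(ax[b-1]*1e3,1)) for a,b in zip(i[::2],i[1::2]) if b-a>3]
    y=np.arange(-.06,.06,.0005); x=np.arange(.02,.095,.0005)
    for X in (0,.006,.03,.035,.06,.065): print('X',X,runs(y,f(X,y)))
    for Y in (-.004,.0,.004,.01): print('Y',Y,runs(x,f(x,Y)))
E
python3 -c "
from h import *
rep()"
```

```text
13.3167 [0.4398 0.1971 0.1399] [[0.994, -0.111, -0.007], [-0.111, -0.994, -0.007], [-0.006, 0.007, -1.0]] [ 0.2 -0.8 -1.6] 0.06409684921538074
wrist
-0.01 864 x [-0.0007  0.0088  0.0112] y [-0.0261 -0.0187  0.0283]
0.06 123 x [-0.0002  0.0127  0.0132] y [-0.0166  0.0044  0.0246]
0.08 76 x [0.008  0.0089 0.0094] y [-0.0078  0.004   0.0176]
0.107 71 x [0.0048 0.0094 0.0098] y [-0.005   0.0108  0.0168]
X 0 [(np.float64(-12.5), np.float64(1.0)), (np.float64(13.0), np.float64(28.0))]
X 0.006 [(np.float64(-14.5), np.float64(-6.0)), (np.float64(-4.5), np.float64(3.0)), (np.float64(12.0), np.float64(18.0)), (np.float64(21.5), np.float64(30.0))]
X 0.03 [(np.float64(-17.0), np.float64(-10.5)), (np.float64(25.5), np.float64(32.0))]
X 0.035 [(np.float64(-16.5), np.float64(-10.5)), (np.float64(25.5), np.float64(32.0))]
X 0.06 [(np.float64(-4.5), np.float64(20.5))]
X 0.065 [(np.float64(-20.5), np.float64(-15.5)), (np.float64(-4.5), np.float64(20.5))]
Y -0.004 [(np.float64(46.0), np.float64(67.5))]
Y 0.0 [(np.float64(48.5), np.float64(67.5))]
Y 0.004 [(np.float64(50.0), np.float64(67.5))]
Y 0.01 [(np.float64(50.0), np.float64(67.5))]
```

Emit:
apply_moves(motion=[{"tx": 0,"ty": 0,"tz": 0.1,"turn": 0,"jaw": 0.51},{"tx": 0,"ty": 0,"tz": 0.2,"turn": 0,"jaw": 0.51},{"tx": 0,"ty": 0.2,"tz": 0.2,"turn": 0,"jaw": 0.51},{"tx": 0,"ty": 0.4,"tz": 0.2,"turn": 0,"jaw": 0.51},{"tx": 0,"ty": 0.6,"tz": 0.2,"turn": 0,"jaw": 0.51}])

```text
time_s: 13.83
position: [0.4392, 0.191, 0.1383]
tool_rot: [[0.994, -0.111, -0.006], [-0.111, -0.994, -0.006], [-0.005, 0.007, -1.0]]
ft_force: [0.1, 1.2, 0.3]
grip_width: 0.0648
```

```bash
python3 -c "
from h import *
rep()"
```

```text
13.8333 [0.4392 0.191  0.1383] [[0.994, -0.111, -0.006], [-0.111, -0.994, -0.006], [-0.005, 0.007, -1.0]] [0.1 1.2 0.3] 0.06480003140351615
wrist
-0.01 858 x [-0.0009  0.0089  0.0112] y [-0.0265 -0.0187  0.0279]
0.06 123 x [-0.0001  0.0128  0.0133] y [-0.0199  0.0006  0.0212]
0.08 78 x [0.0076 0.009  0.0093] y [-0.0123 -0.0059  0.0129]
0.107 69 x [0.0054 0.0096 0.01  ] y [-0.0106  0.0053  0.0116]
X 0 [(np.float64(-19.0), np.float64(-5.0)), (np.float64(7.0), np.float64(21.5))]
X 0.006 [(np.float64(-21.0), np.float64(-12.5)), (np.float64(-10.5), np.float64(-3.0)), (np.float64(6.5), np.float64(12.5)), (np.float64(15.0), np.float64(23.5))]
X 0.03 [(np.float64(-23.0), np.float64(-16.5)), (np.float64(19.5), np.float64(26.0))]
X 0.035 [(np.float64(-23.0), np.float64(-16.5)), (np.float64(19.5), np.float64(25.5))]
X 0.06 [(np.float64(-11.0), np.float64(14.0))]
X 0.065 [(np.float64(-27.0), np.float64(-22.0)), (np.float64(-11.0), np.float64(14.0))]
Y -0.004 [(np.float64(49.5), np.float64(67.5))]
Y 0.0 [(np.float64(50.5), np.float64(67.5))]
Y 0.004 [(np.float64(50.5), np.float64(67.5))]
Y 0.01 [(np.float64(48.0), np.float64(67.5))]
```

The pliers are upright now (tips 0.5, joint 0.6, fingers 0.7 mm in tool y). I raise slightly, set ring x to -27, and squeeze until the tips reach the notches.

Emit:
apply_moves(motion=[{"tx": 0,"ty": 0,"tz": -0.12,"turn": 0,"jaw": 0.5},{"tx": 0,"ty": 0,"tz": -0.22,"turn": 0,"jaw": 0.5},{"tx": -0.15,"ty": 0.05,"tz": -0.22,"turn": 0,"jaw": 0.5},{"tx": -0.3,"ty": 0.1,"tz": -0.22,"turn": 0,"jaw": 0.5},{"tx": -0.3,"ty": 0.1,"tz": -0.22,"turn": 0,"jaw": 0.5}])

```text
time_s: 14.35
position: [0.4356, 0.1902, 0.1403]
tool_rot: [[0.994, -0.111, -0.007], [-0.111, -0.994, -0.007], [-0.006, 0.007, -1.0]]
ft_force: [-0.2, 0.5, -1.9]
grip_width: 0.0643
```

Emit:
apply_moves(motion=[{"tx": 0,"ty": 0,"tz": -0.1,"turn": 0,"jaw": 0.4},{"tx": 0,"ty": 0,"tz": -0.2,"turn": 0,"jaw": 0.3},{"tx": 0,"ty": 0,"tz": -0.3,"turn": 0,"jaw": 0.22},{"tx": 0,"ty": 0,"tz": -0.34,"turn": 0,"jaw": 0.16},{"tx": 0,"ty": 0,"tz": -0.34,"turn": 0,"jaw": 0.16}], squeeze=35)

```text
time_s: 14.77
position: [0.4358, 0.1903, 0.1439]
tool_rot: [[0.994, -0.111, -0.006], [-0.111, -0.994, -0.007], [-0.006, 0.007, -1.0]]
ft_force: [-0.5, -0.7, -0.1]
grip_width: 0.0495
```

```bash
python3 -c "
from h import *
rep()"
```

```text
14.7667 [0.4358 0.1903 0.1439] [[0.994, -0.111, -0.006], [-0.111, -0.994, -0.007], [-0.006, 0.007, -1.0]] [-0.5 -0.7 -0.1] 0.049500602013201195
wrist
-0.01 957 x [-0.0004  0.0091  0.0112] y [-0.0289 -0.0147  0.0289]
0.06 287 x [-0.0002  0.0128  0.0145] y [-0.0202  0.0006  0.0217]
0.08 92 x [0.0087 0.0094 0.0099] y [-0.0167 -0.0071  0.018 ]
0.107 59 x [0.0089 0.0097 0.0101] y [-0.0164  0.0115  0.0174]
X 0 [(np.float64(-19.5), np.float64(-10.0)), (np.float64(13.0), np.float64(23.0))]
X 0.006 [(np.float64(-21.5), np.float64(-9.5)), (np.float64(13.0), np.float64(24.5))]
X 0.03 [(np.float64(-24.0), np.float64(-17.5)), (np.float64(19.0), np.float64(26.0))]
X 0.035 [(np.float64(-24.5), np.float64(-18.0)), (np.float64(20.0), np.float64(26.5))]
X 0.06 [(np.float64(-12.0), np.float64(13.0))]
X 0.065 [(np.float64(-12.0), np.float64(13.0))]
Y -0.004 [(np.float64(52.5), np.float64(70.0))]
Y 0.0 [(np.float64(53.0), np.float64(70.0))]
Y 0.004 [(np.float64(53.0), np.float64(70.5))]
Y 0.01 [(np.float64(51.0), np.float64(70.5))]
```

Symmetric this time: tips at ±17 mm, ring x -26.5. I continue the squeeze.

Emit:
apply_moves(motion=[{"tx": 0,"ty": 0,"tz": -0.1,"turn": 0,"jaw": 0.12},{"tx": 0,"ty": -0.1,"tz": -0.15,"turn": 0,"jaw": 0.06},{"tx": 0,"ty": -0.2,"tz": -0.2,"turn": 0,"jaw": 0.0},{"tx": 0,"ty": -0.2,"tz": -0.23,"turn": 0,"jaw": -0.06},{"tx": 0,"ty": -0.2,"tz": -0.23,"turn": 0,"jaw": -0.06}])

```text
time_s: 15.28
position: [0.436, 0.1923, 0.1461]
tool_rot: [[0.994, -0.111, -0.007], [-0.111, -0.994, -0.007], [-0.006, 0.007, -1.0]]
ft_force: [0.9, -0.8, -2.5]
grip_width: 0.0404
```

```bash
python3 -c "
from h import *
rep()"
```

```text
15.2833 [0.436  0.1923 0.1461] [[0.994, -0.111, -0.007], [-0.111, -0.994, -0.007], [-0.006, 0.007, -1.0]] [ 0.9 -0.8 -2.5] 0.0403698342296
wrist
-0.01 970 x [-0.0003  0.0091  0.0112] y [-0.0288 -0.0107  0.0272]
0.06 384 x [-0.0002  0.0128  0.0146] y [-0.0201  0.0006  0.0216]
0.08 81 x [0.0088 0.0094 0.0098] y [-0.0183  0.0104  0.0199]
0.107 57 x [0.0089 0.0096 0.0101] y [-0.0198 -0.0134  0.0212]
X 0 [(np.float64(-25.0), np.float64(-14.0)), (np.float64(16.5), np.float64(27.5))]
X 0.006 [(np.float64(-26.0), np.float64(-14.5)), (np.float64(17.5), np.float64(29.0))]
X 0.03 [(np.float64(-26.5), np.float64(-20.0)), (np.float64(21.5), np.float64(28.0))]
X 0.035 [(np.float64(-26.0), np.float64(-20.0)), (np.float64(22.0), np.float64(28.5))]
X 0.06 [(np.float64(-12.0), np.float64(13.0))]
X 0.065 [(np.float64(-12.0), np.float64(13.0))]
Y -0.004 [(np.float64(51.5), np.float64(69.0))]
Y 0.0 [(np.float64(52.0), np.float64(69.0))]
Y 0.004 [(np.float64(52.0), np.float64(69.0))]
Y 0.01 [(np.float64(50.5), np.float64(69.0))]
```

Emit:
apply_moves(motion=[{"tx": 0,"ty": 0,"tz": -0.05,"turn": 0,"jaw": -0.15},{"tx": 0,"ty": 0,"tz": -0.1,"turn": 0,"jaw": -0.25},{"tx": 0,"ty": 0,"tz": -0.13,"turn": 0,"jaw": -0.35},{"tx": 0,"ty": 0,"tz": -0.15,"turn": 0,"jaw": -0.45},{"tx": 0,"ty": 0,"tz": -0.15,"turn": 0,"jaw": -0.5}])

```text
time_s: 15.8
position: [0.436, 0.1924, 0.1476]
tool_rot: [[0.994, -0.111, -0.006], [-0.111, -0.994, -0.006], [-0.006, 0.007, -1.0]]
ft_force: [-0.2, 1.2, -1.4]
grip_width: 0.0229
```

Emit:
apply_moves(motion=[{"tx": 0,"ty": 0,"tz": 0,"turn": 0,"jaw": -0.52},{"tx": 0,"ty": 0,"tz": 0,"turn": 0,"jaw": -0.52}])

```text
time_s: 15.97
position: [0.436, 0.1925, 0.1476]
tool_rot: [[0.994, -0.111, -0.006], [-0.111, -0.994, -0.006], [-0.006, 0.007, -1.0]]
ft_force: [1.1, 1.0, -1.5]
grip_width: 0.0224
```

```bash
python3 -c "
from h import *
rep()"
```

```text
15.9667 [0.436  0.1925 0.1476] [[0.994, -0.111, -0.006], [-0.111, -0.994, -0.006], [-0.006, 0.007, -1.0]] [ 1.1  1.  -1.5] 0.022407102187959844
wrist
-0.01 1293 x [-0.0082  0.0088  0.011 ] y [-0.0223 -0.0018  0.0243]
0.06 422 x [-0.0003  0.0128  0.0145] y [-0.0203  0.0006  0.0212]
0.08 70 x [0.0059 0.0093 0.0098] y [-0.0242 -0.0132  0.0249]
0.107 81 x [0.0045 0.0093 0.0098] y [-0.0288  0.0215  0.0294]
X 0 [(np.float64(-36.5), np.float64(-21.5)), (np.float64(22.5), np.float64(31.5))]
X 0.006 [(np.float64(-36.5), np.float64(-31.0)), (np.float64(-30.0), np.float64(-24.5)), (np.float64(26.0), np.float64(37.5))]
X 0.03 [(np.float64(-31.5), np.float64(-25.0)), (np.float64(26.0), np.float64(32.5))]
X 0.035 [(np.float64(-30.5), np.float64(-24.0)), (np.float64(25.0), np.float64(31.5))]
X 0.06 [(np.float64(-12.5), np.float64(12.5))]
X 0.065 []
Y -0.004 [(np.float64(47.0), np.float64(64.5))]
Y 0.0 [(np.float64(48.0), np.float64(64.5))]
Y 0.004 [(np.float64(47.5), np.float64(64.5))]
Y 0.01 [(np.float64(47.0), np.float64(64.5))]
```

Full squeeze: 22.4 mm over the grips, tips ±29 mm, lugs ±37 mm, all symmetric. I lift slowly.

Emit:
apply_moves(motion=[{"tx": 0,"ty": 0,"tz": -0.2,"turn": 0,"jaw": -0.52},{"tx": 0,"ty": 0,"tz": -0.6,"turn": 0,"jaw": -0.52},{"tx": 0,"ty": 0,"tz": -1.2,"turn": 0,"jaw": -0.52},{"tx": 0,"ty": 0,"tz": -2.0,"turn": 0,"jaw": -0.52},{"tx": 0,"ty": 0,"tz": -2.5,"turn": 0,"jaw": -0.52}])

```text
time_s: 16.48
position: [0.4365, 0.1926, 0.1739]
tool_rot: [[0.994, -0.111, -0.005], [-0.111, -0.994, -0.006], [-0.004, 0.006, -1.0]]
ft_force: [-0.6, 0.2, -1.3]
grip_width: 0.0225
```

```bash
cat >> h.py <<'E'
def ringplane(names=('wrist',),z0=.10,z1=.16):
    """plane through black ring points; tool & world"""
    s=telemetry.observe(); T=np.array(s['tool_rot']); c=np.array(s['position']); st()
    for n in names:
        a,V=cloud(n); P=V.reshape(-1,3); D=(P-c)@T; g=a.reshape(-1,3).max(1)
        m=(g<60)&(D[:,0]>.012)&(D[:,0]<.08)&(abs(D[:,1])<.045)&(D[:,2]>z0)&(D[:,2]<z1); q=D[m]; w=P[m]
        if len(q)<20: print(n,len(q)); continue
        for _ in range(4):
            A=np.c_[w[:,:2]-w[:,:2].mean(0),np.ones(len(w))]; k=np.linalg.lstsq(A,w[:,2],rcond=None)[0]; r=abs(A@k-w[:,2]); ok=r<max(.0015,2*np.median(r)); w=w[ok]; q=q[ok]
        sx,sy=k[:2]@T[:2,0],k[:2]@T[:2,1]
        print(n,len(q),'slope deg along tool x,y',np.degrees([sx,sy]).round(2),'z mean',k[2].round(4),'tool z',q[:,2].mean().round(4),'x',np.percentile(q[:,0],[1,99]).round(4),'y',np.percentile(q[:,1],[1,99]).round(4),'centre y',((q[:,1].min()+q[:,1].max())/2).round(4))
E
python3 -c "
from h import *
ringplane(('wrist','side','scene')); pl((.08,.1,.107,.115),('wrist',))"
```

```text
16.4833 [0.4365 0.1926 0.1739] [[0.994, -0.111, -0.005], [-0.111, -0.994, -0.006], [-0.004, 0.006, -1.0]] [-0.6  0.2 -1.3] 0.022549937499337543
wrist 1625 slope deg along tool x,y [-13.02   0.05] z mean 0.0392 tool z 0.1346 x [0.0123 0.0641] y [-0.0335  0.0347] centre y 0.0002
side 138 slope deg along tool x,y [-12.05  -0.02] z mean 0.0386 tool z 0.1351 x [0.0124 0.0639] y [-0.0382  0.0289] centre y -0.0046
scene 13 slope deg along tool x,y [-4.95  6.1 ] z mean 0.0366 tool z 0.1372 x [0.0135 0.0631] y [-0.0048  0.0326] centre y 0.0138
16.6333 [0.4364 0.1927 0.1732] [[0.994, -0.111, -0.005], [-0.111, -0.994, -0.006], [-0.004, 0.006, -1.0]] [-0.1 -0.5 -1.6] 0.02251046322854818
wrist
0.08 66 x [0.0069 0.0092 0.0097] y [-0.0234  0.0006  0.0246]
0.1 84 x [0.0047 0.0091 0.0096] y [-0.0264  0.0211  0.0277]
0.107 80 x [0.0048 0.0092 0.0098] y [-0.0291 -0.022   0.0291]
0.115 54 x [0.0054 0.0095 0.01  ] y [-0.0294 -0.0239  0.0295]
```

The ring came up, but its tab droops about 13°. I check whether it is creeping or holding.

Emit:
apply_moves(motion=[{"tx": 0,"ty": 0,"tz": 0,"turn": 0,"jaw": -0.52},{"tx": 0,"ty": 0,"tz": 0,"turn": 0,"jaw": -0.52},{"tx": 0,"ty": 0,"tz": 0,"turn": 0,"jaw": -0.52},{"tx": 0,"ty": 0,"tz": 0,"turn": 0,"jaw": -0.52},{"tx": 0,"ty": 0,"tz": 0,"turn": 0,"jaw": -0.52}], squeeze=50)

```text
time_s: 17.1
position: [0.4362, 0.1926, 0.1727]
tool_rot: [[0.994, -0.111, -0.006], [-0.111, -0.994, -0.006], [-0.006, 0.007, -1.0]]
ft_force: [-0.1, 0.8, -2.7]
grip_width: 0.0222
```

Run:
```python
from h import *
ringplane(('wrist','side')); 
s=telemetry.observe(); T=np.array(s['tool_rot']); c=np.array(s['position'])
# lowest pin points & ring near lugs from side camera
a,V=cloud('side'); D=(V.reshape(-1,3)-c)@T
for x0 in np.arange(-.016,.072,.008):
    q=D[(D[:,0]>x0)&(D[:,0]<x0+.008)&(abs(D[:,1])<.045)&(D[:,2]>.1)&(D[:,2]<.155)]
    if len(q): print(x0.round(3),len(q),'z range tool',q[:,2].min().round(4),q[:,2].max().round(4))
```

```text
17.1 [0.4362 0.1926 0.1727] [[0.994, -0.111, -0.006], [-0.111, -0.994, -0.006], [-0.006, 0.007, -1.0]] [-0.1  0.8 -2.7] 0.022184601920550724
wrist 1637 slope deg along tool x,y [-13.27   0.14] z mean 0.0377 tool z 0.1348 x [0.0123 0.0641] y [-0.0335  0.0347] centre y 0.0001
side 141 slope deg along tool x,y [-13.27   0.31] z mean 0.0357 tool z 0.1367 x [0.0128 0.0639] y [-0.0368  0.027 ] centre y -0.0049
0.0 85 z range tool 0.1005 0.1355
0.008 62 z range tool 0.1016 0.1349
0.016 36 z range tool 0.1294 0.1366
0.024 31 z range tool 0.1316 0.1391
0.032 27 z range tool 0.133 0.1416
0.04 39 z range tool 0.1341 0.1425
0.048 43 z range tool 0.1366 0.1428
0.056 35 z range tool 0.1372 0.1458
0.064 26 z range tool 0.141 0.1548
```

It is stable at 13°: the rear of the lugs rests against the jaws, so the tips need to sit deeper. I'll press the ring flat with its body on the jig's front edge and the tips overhanging, so the jaws come down onto the ring.

Emit:
apply_moves(motion=[{"tx": -0.5,"ty": 0,"tz": -0.5,"turn": 0,"jaw": -0.52},{"tx": -1.8,"ty": 0,"tz": -0.5,"turn": 0,"jaw": -0.52},{"tx": -3.4,"ty": 0,"tz": -0.5,"turn": 0,"jaw": -0.52},{"tx": -4.9,"ty": 0,"tz": -0.2,"turn": 0,"jaw": -0.52},{"tx": -5.6,"ty": 0,"tz": 0.3,"turn": 0,"jaw": -0.52}])

```text
time_s: 17.67
position: [0.3789, 0.199, 0.1705]
tool_rot: [[0.994, -0.111, -0.006], [-0.111, -0.994, -0.006], [-0.005, 0.006, -1.0]]
ft_force: [-0.1, -0.1, -0.8]
grip_width: 0.0216
```

Emit:
apply_moves(motion=[{"tx": 0,"ty": 0,"tz": 0.4,"turn": 0,"jaw": -0.52},{"tx": 0,"ty": 0,"tz": 0.9,"turn": 0,"jaw": -0.52},{"tx": 0,"ty": 0,"tz": 1.4,"turn": 0,"jaw": -0.52},{"tx": 0,"ty": 0,"tz": 1.9,"turn": 0,"jaw": -0.52}])

```text
time_s: 18.0
position: [0.3794, 0.1989, 0.151]
tool_rot: [[0.994, -0.111, -0.006], [-0.111, -0.994, -0.006], [-0.005, 0.006, -1.0]]
ft_force: [-0.2, 0.3, -1.8]
grip_width: 0.0218
```

```bash
python3 -c "
from h import *
ringplane(('wrist','side'))"
```

```text
18.0 [0.3794 0.1989 0.151 ] [[0.994, -0.111, -0.006], [-0.111, -0.994, -0.006], [-0.005, 0.006, -1.0]] [-0.2  0.3 -1.8] 0.021793175902080963
wrist 1665 slope deg along tool x,y [-5.67 -0.02] z mean 0.0204 tool z 0.1304 x [0.0125 0.0651] y [-0.0328  0.0346] centre y -0.0002
side 130 slope deg along tool x,y [-4.41  0.27] z mean 0.0183 tool z 0.1325 x [0.0129 0.065 ] y [-0.0344  0.0294] centre y -0.0036
```

Emit:
apply_moves(motion=[{"tx": 0,"ty": 0,"tz": 0.2,"turn": 0,"jaw": -0.52},{"tx": 0,"ty": 0,"tz": 0.4,"turn": 0,"jaw": -0.52},{"tx": 0,"ty": 0,"tz": 0.6,"turn": 0,"jaw": -0.52},{"tx": 0,"ty": 0,"tz": 0.7,"turn": 0,"jaw": -0.52}])

```text
time_s: 18.43
position: [0.3791, 0.1987, 0.1435]
tool_rot: [[0.994, -0.111, -0.007], [-0.111, -0.994, -0.006], [-0.006, 0.007, -1.0]]
ft_force: [-0.5, -1.0, 0.7]
grip_width: 0.0219
```

```bash
python3 -c "
from h import *
ringplane(('wrist','side'))"
```

```text
18.4333 [0.3791 0.1987 0.1435] [[0.994, -0.111, -0.007], [-0.111, -0.994, -0.006], [-0.006, 0.007, -1.0]] [-0.5 -1.   0.7] 0.021893207393022116
wrist 1752 slope deg along tool x,y [5.83 0.12] z mean 0.0214 tool z 0.1219 x [0.0123 0.0648] y [-0.0332  0.0335] centre y -0.0002
side 135 slope deg along tool x,y [6.54 0.45] z mean 0.0196 tool z 0.1235 x [0.013  0.0648] y [-0.0356  0.028 ] centre y -0.004
```

Emit:
apply_moves(motion=[{"tx": 0,"ty": 0,"tz": -0.2,"turn": 0,"jaw": -0.52},{"tx": 0,"ty": 0,"tz": -0.5,"turn": 0,"jaw": -0.52},{"tx": 0,"ty": 0,"tz": -1.0,"turn": 0,"jaw": -0.52},{"tx": 0,"ty": 0,"tz": -1.5,"turn": 0,"jaw": -0.52},{"tx": 0,"ty": 0,"tz": -1.5,"turn": 0,"jaw": -0.52}])

```text
time_s: 18.95
position: [0.3796, 0.199, 0.1598]
tool_rot: [[0.994, -0.111, -0.005], [-0.111, -0.994, -0.006], [-0.004, 0.006, -1.0]]
ft_force: [0.8, -0.4, -1.7]
grip_width: 0.0218
```

```bash
python3 -c "
from h import *
ringplane(('wrist','side'))
s=telemetry.observe(); T=np.array(s['tool_rot']); c=np.array(s['position'])
a,V=cloud('side'); D=(V.reshape(-1,3)-c)@T
for x0 in np.arange(-.02,.072,.008):
    q=D[(D[:,0]>x0)&(D[:,0]<x0+.008)&(abs(D[:,1])<.045)&(D[:,2]>.1)&(D[:,2]<.145)]
    if len(q): print(x0.round(3),len(q),'z',np.percentile(q[:,2],[2,50,98]).round(4))
"
```

```text
18.95 [0.3796 0.199  0.1598] [[0.994, -0.111, -0.005], [-0.111, -0.994, -0.006], [-0.004, 0.006, -1.0]] [ 0.8 -0.4 -1.7] 0.021760286042391427
wrist 1701 slope deg along tool x,y [0.38 0.05] z mean 0.0343 tool z 0.1253 x [0.0126 0.0653] y [-0.0333  0.0335] centre y -0.0002
side 140 slope deg along tool x,y [0.58 0.16] z mean 0.0318 tool z 0.1277 x [0.0123 0.0648] y [-0.0368  0.0273] centre y -0.0045
-0.004 31 z [0.1028 0.1253 0.1327]
0.004 103 z [0.1004 0.1193 0.1346]
0.012 45 z [0.1254 0.1278 0.1448]
0.02 35 z [0.1257 0.1283 0.1448]
0.028 34 z [0.126  0.1284 0.1448]
0.036 37 z [0.1253 0.1281 0.1448]
0.044 53 z [0.1254 0.1274 0.1446]
0.052 42 z [0.1257 0.127  0.1449]
0.06 33 z [0.1252 0.1274 0.1448]
0.068 2 z [0.1445 0.1448 0.145 ]
```

The ring is level now (0.4–0.6°) and holding. I check for obstacles near the hub and raise gently.

Emit:
apply_moves(motion=[{"tx": 0,"ty": 0,"tz": -0.2,"turn": 0,"jaw": -0.52},{"tx": 0,"ty": 0,"tz": -0.8,"turn": 0,"jaw": -0.52},{"tx": 0,"ty": 0,"tz": -1.8,"turn": 0,"jaw": -0.52},{"tx": 0,"ty": 0,"tz": -3.0,"turn": 0,"jaw": -0.52},{"tx": 0,"ty": 0,"tz": -4.3,"turn": 0,"jaw": -0.52}])

```text
time_s: 19.52
position: [0.3792, 0.1991, 0.2023]
tool_rot: [[0.994, -0.111, -0.007], [-0.111, -0.994, -0.006], [-0.007, 0.007, -1.0]]
ft_force: [0.2, 1.2, -0.9]
grip_width: 0.0219
```

Emit:
apply_moves(motion=[{"tx": 0.4,"ty": 0.4,"tz": -1.0,"turn": 0,"jaw": -0.52},{"tx": 1.2,"ty": 1.2,"tz": -2.0,"turn": 0,"jaw": -0.52},{"tx": 2.4,"ty": 2.4,"tz": -2.9,"turn": 0,"jaw": -0.52},{"tx": 4.0,"ty": 4.0,"tz": -3.6,"turn": 0,"jaw": -0.52},{"tx": 6.0,"ty": 6.0,"tz": -4.0,"turn": 0,"jaw": -0.52}])

```text
time_s: 19.93
position: [0.4326, 0.1329, 0.2437]
tool_rot: [[0.994, -0.11, -0.006], [-0.11, -0.994, -0.006], [-0.005, 0.006, -1.0]]
ft_force: [0.5, -0.0, -2.2]
grip_width: 0.0221
```

```bash
python3 -c "
from h import *
ringplane(('wrist',))
z=np.load('first.npz')
for n in 'WV':
    P=z[n].reshape(-1,3); m=(P[:,0]>.45)&(P[:,0]<.72)&(P[:,1]>-.14)&(P[:,1]<.14)&(P[:,2]>.07)&(P[:,2]<.22)
    q=P[m]; print(n,len(q))
    for y0 in np.arange(-.14,.14,.04):
        r=q[(q[:,1]>y0)&(q[:,1]<y0+.04)]
        if len(r)>3: print(y0.round(2),len(r),r.min(0).round(3),r.max(0).round(3))
"
```

```text
19.9333 [0.4326 0.1329 0.2437] [[0.994, -0.11, -0.006], [-0.11, -0.994, -0.006], [-0.005, 0.006, -1.0]] [ 0.5 -0.  -2.2] 0.02208588056141324
wrist 1723 slope deg along tool x,y [0.4  0.14] z mean 0.1182 tool z 0.1253 x [0.0127 0.0654] y [-0.0333  0.0343] centre y 0.0001
W 273
0.02 211 [0.699 0.023 0.07 ] [0.72  0.06  0.153]
0.06 23 [0.702 0.06  0.073] [0.719 0.073 0.152]
0.1 39 [0.709 0.105 0.07 ] [0.72  0.134 0.103]
V 399
0.02 48 [0.699 0.042 0.077] [0.719 0.06  0.151]
0.06 255 [0.698 0.06  0.07 ] [0.72  0.085 0.152]
0.1 96 [0.708 0.11  0.07 ] [0.72  0.138 0.102]
```

Emit:
apply_moves(motion=[{"tx": 2.0,"ty": 1.9,"tz": 0,"turn": 0,"jaw": -0.52},{"tx": 4.2,"ty": 4.0,"tz": 0,"turn": 0,"jaw": -0.52},{"tx": 6.6,"ty": 6.2,"tz": 0,"turn": 0,"jaw": -0.52},{"tx": 9.0,"ty": 8.4,"tz": 0,"turn": 0,"jaw": -0.52},{"tx": 11.2,"ty": 10.4,"tz": 0,"turn": 0,"jaw": -0.52}])

```text
time_s: 20.4
position: [0.5367, 0.012, 0.2448]
tool_rot: [[0.994, -0.113, -0.003], [-0.113, -0.994, -0.008], [-0.002, 0.008, -1.0]]
ft_force: [1.1, 0.5, -1.7]
grip_width: 0.0218
```

Emit:
apply_moves(motion=[{"tx": 1.4,"ty": 1.4,"tz": 0,"turn": 0,"jaw": -0.52},{"tx": 2.4,"ty": 2.3,"tz": 0,"turn": 0,"jaw": -0.52},{"tx": 2.9,"ty": 2.7,"tz": 0,"turn": 0,"jaw": -0.52},{"tx": 2.9,"ty": 2.7,"tz": 0,"turn": 0,"jaw": -0.52},{"tx": 2.9,"ty": 2.7,"tz": 0,"turn": 0,"jaw": -0.52}])

```text
time_s: 20.82
position: [0.562, -0.0176, 0.245]
tool_rot: [[0.994, -0.113, -0.004], [-0.113, -0.994, -0.008], [-0.003, 0.008, -1.0]]
ft_force: [-0.4, -0.1, -2.4]
grip_width: 0.0218
```

```bash
cat >> h.py <<'E'
def hub():
    s=telemetry.observe(); T=np.array(s['tool_rot']); c=np.array(s['position'])
    for n in('wrist','side','scene'):
        a,V=cloud(n); P=V.reshape(-1,3); D=(P-c)@T; g=a.reshape(-1,3).max(1)
        m=(P[:,2]>.0635)&(P[:,2]<.069)&(g>60)&(np.hypot(P[:,0]-.583,P[:,1]+.019)<.04)
        q=(P[m][:,:2]*1e3).astype(np.float32)
        if len(q)<10: print(n,len(q));continue
        cc,r=cv2.minEnclosingCircle(q); e=np.r_[np.array(cc)/1e3,c[2]]; t=(np.r_[np.array(cc)/1e3,.066]-c)@T
        print(n,len(q),'top circle world',np.round(cc,1),'r',round(r,1),'in tool',(t*1e3).round(1))
E
python3 -c "
from h import *
ringplane(('wrist',)); hub()"
```

```text
20.8167 [ 0.562  -0.0176  0.245 ] [[0.994, -0.113, -0.004], [-0.113, -0.994, -0.008], [-0.003, 0.008, -1.0]] [-0.4 -0.1 -2.4] 0.02182895891997806
wrist 1682 slope deg along tool x,y [-2.06  0.12] z mean 0.1177 tool z 0.1271 x [0.0127 0.0645] y [-0.0323  0.0335] centre y 0.0002
wrist 1016 top circle world [582.1 -22.1] r 18.9 in tool [ 21.1   1.  179.1]
side 71 top circle world [580.8 -18.8] r 18.7 in tool [ 19.4  -2.1 179.1]
scene 69 top circle world [582.4 -22.5] r 18.9 in tool [ 21.5   1.4 179.1]
```

```bash
cat >> h.py <<'E'
def bore(zw):
    f=ringnum()
    def runs(ax,v,thr=65):
        d=np.r_[0,(v<thr).astype(int),0]; i=np.flatnonzero(np.diff(d)); return [(float(round(ax[a]*1e3,1)),float(round(ax[b-1]*1e3,1))) for a,b in zip(i[::2],i[1::2]) if b-a>6]
    y=np.arange(-.05,.05,.0004); x=np.arange(.015,.08,.0004)
    for X in (.02,.025,.03,.035): print('X',X,runs(y,f(X,y,zw)))
    for Y in (-.006,0,.006): print('Y',Y,runs(x,f(x,Y,zw)))
E
python3 -c "
from h import *
ringplane(('side',)); bore(.1185)"
```

```text
21.0167 [ 0.562  -0.0173  0.2453] [[0.994, -0.112, -0.003], [-0.112, -0.994, -0.008], [-0.002, 0.008, -1.0]] [ 0.3 -0.1 -1.8] 0.022007720461496797
side 88 slope deg along tool x,y [-1.56  0.67] z mean 0.1162 tool z 0.1289 x [0.0126 0.064 ] y [-0.035   0.0318] centre y 0.0009
X 0.02 [(-29.2, -21.6), (23.6, 33.2)]
X 0.025 [(-30.4, -23.6), (26.0, 32.4)]
X 0.03 [(-31.2, -24.4), (26.4, 32.8)]
X 0.035 [(-30.4, -23.6), (25.6, 32.0)]
Y -0.006 [(47.8, 64.6)]
Y 0 [(48.2, 65.0)]
Y 0.006 [(47.8, 65.0)]
```

Emit:
apply_moves(motion=[{"tx": -0.2,"ty": 0,"tz": 0.3,"turn": 0,"jaw": -0.52},{"tx": -0.4,"ty": 0,"tz": 1.0,"turn": 0,"jaw": -0.52},{"tx": -0.45,"ty": 0,"tz": 2.0,"turn": 0,"jaw": -0.52},{"tx": -0.45,"ty": 0,"tz": 3.0,"turn": 0,"jaw": -0.52},{"tx": -0.45,"ty": 0,"tz": 3.6,"turn": 0,"jaw": -0.52}])

```text
time_s: 21.53
position: [0.5568, -0.0172, 0.2077]
tool_rot: [[0.994, -0.112, -0.005], [-0.112, -0.994, -0.008], [-0.004, 0.008, -1.0]]
ft_force: [-0.0, -0.1, -2.0]
grip_width: 0.0222
```

Emit:
apply_moves(motion=[{"tx": 0,"ty": 0,"tz": 0.1,"turn": 0,"jaw": -0.52},{"tx": 0,"ty": 0,"tz": 0.1,"turn": 0,"jaw": -0.52}])

```text
time_s: 21.7
position: [0.5565, -0.017, 0.206]
tool_rot: [[0.994, -0.112, -0.006], [-0.112, -0.994, -0.007], [-0.006, 0.008, -1.0]]
ft_force: [0.2, 0.3, -1.2]
grip_width: 0.022
```

```bash
python3 -c "
from h import *
ringplane(('wrist','side'));hub(); z=telemetry.observe()['position'][2]-.127; print(z); bore(z)"
```

```text
21.7 [ 0.5565 -0.017   0.206 ] [[0.994, -0.112, -0.006], [-0.112, -0.994, -0.007], [-0.006, 0.008, -1.0]] [ 0.2  0.3 -1.2] 0.02197628002625992
wrist 1713 slope deg along tool x,y [-2.11  0.17] z mean 0.0787 tool z 0.1271 x [0.0126 0.0652] y [-0.0324  0.0338] centre y 0.0006
side 68 slope deg along tool x,y [-1.23  1.1 ] z mean 0.0776 tool z 0.1282 x [0.0126 0.0633] y [-0.0343  0.0318] centre y 0.0006
wrist 1325 top circle world [582.  -22.2] r 18.9 in tool [ 25.9   1.  140.9]
side 33 top circle world [582.6 -19.6] r 18.6 in tool [ 26.2  -1.7 140.9]
scene 33 top circle world [584.1 -22.4] r 16.8 in tool [ 28.    1.  140.9]
0.08017482881270141
X 0.02 [(-29.2, -21.6), (23.6, 32.8)]
X 0.025 [(-30.4, -23.6), (26.0, 32.4)]
X 0.03 [(-31.2, -24.4), (26.0, 32.8)]
X 0.035 [(-30.0, -23.6), (25.6, 32.0)]
Y -0.006 [(47.8, 64.6)]
Y 0 [(47.4, 65.0)]
Y 0.006 [(47.4, 65.0)]
```

The ring and shaft axes agree within 0.5 mm in the wrist view: hub (25.9, 1.0), bore (25.6, 0.9). I lower slowly, watching the force.

Emit:
apply_moves(motion=[{"tx": 0.02,"ty": 0,"tz": 0.3,"turn": 0,"jaw": -0.52},{"tx": 0.02,"ty": 0,"tz": 0.7,"turn": 0,"jaw": -0.52},{"tx": 0.02,"ty": 0,"tz": 1.1,"turn": 0,"jaw": -0.52},{"tx": 0.02,"ty": 0,"tz": 1.4,"turn": 0,"jaw": -0.52},{"tx": 0.02,"ty": 0,"tz": 1.4,"turn": 0,"jaw": -0.52}])

```text
time_s: 22.42
position: [0.5568, -0.0173, 0.1922]
tool_rot: [[0.994, -0.112, -0.006], [-0.112, -0.994, -0.007], [-0.005, 0.008, -1.0]]
ft_force: [-0.6, -0.3, -1.9]
grip_width: 0.0222
```

```bash
python3 -c "
from h import *
ringplane(('wrist','side'));hub()
a,V=cloud('wrist');P=V.reshape(-1,3); m=np.hypot(P[:,0]-.582,P[:,1]+.022)<.013; q=P[m]; print('shaft top z wrist',np.percentile(q[:,2],[5,50,95]))
a,V=cloud('side');P=V.reshape(-1,3); m=np.hypot(P[:,0]-.582,P[:,1]+.02)<.013; q=P[m]; print('side',np.percentile(q[:,2],[5,50,95]))
z=telemetry.observe()['position'][2]-.127; bore(z)"
```

```text
22.4167 [ 0.5568 -0.0173  0.1922] [[0.994, -0.112, -0.006], [-0.112, -0.994, -0.007], [-0.005, 0.008, -1.0]] [-0.6 -0.3 -1.9] 0.022180832458625496
wrist 1686 slope deg along tool x,y [-2.3   0.18] z mean 0.0648 tool z 0.1272 x [0.0127 0.0652] y [-0.0326  0.0336] centre y 0.0002
side 54 slope deg along tool x,y [2.91 0.7 ] z mean 0.063 tool z 0.1289 x [0.0137 0.0622] y [-0.0354  0.0269] centre y -0.0045
wrist 1573 top circle world [584.9 -16.5] r 39.1 in tool [ 28.   -5.  126.8]
side 104 top circle world [582.8 -19. ] r 38.7 in tool [ 26.2  -2.3 126.8]
scene 88 top circle world [585.4 -17.2] r 39.1 in tool [ 28.5  -4.3 126.8]
shaft top z wrist [0.06142205 0.06728366 0.26891893]
side [0.0633487  0.0659797  0.35304884]
X 0.02 [(-29.2, -21.6), (23.6, 32.8)]
X 0.025 [(-30.4, -24.0), (26.0, 32.8)]
X 0.03 [(-30.8, -24.4), (26.4, 32.8)]
X 0.035 [(-30.0, -23.6), (25.6, 32.4)]
Y -0.006 [(47.8, 64.6)]
Y 0 [(47.8, 65.0)]
Y 0.006 [(47.8, 65.0)]
```

Emit:
apply_moves(motion=[{"tx": 0,"ty": 0,"tz": 0.2,"turn": 0,"jaw": -0.52},{"tx": 0,"ty": 0,"tz": 0.45,"turn": 0,"jaw": -0.52},{"tx": 0,"ty": 0,"tz": 0.7,"turn": 0,"jaw": -0.52},{"tx": 0,"ty": 0,"tz": 0.9,"turn": 0,"jaw": -0.52}])

```text
time_s: 23.15
position: [0.557, -0.0174, 0.1838]
tool_rot: [[0.994, -0.112, -0.004], [-0.112, -0.994, -0.008], [-0.003, 0.008, -1.0]]
ft_force: [0.1, 1.4, -2.3]
grip_width: 0.0219
```

Emit:
apply_moves(motion=[{"tx": 0,"ty": 0,"tz": 0.2,"turn": 0,"jaw": -0.52},{"tx": 0,"ty": 0,"tz": 0.45,"turn": 0,"jaw": -0.52},{"tx": 0,"ty": 0,"tz": 0.65,"turn": 0,"jaw": -0.52},{"tx": 0,"ty": 0,"tz": 0.78,"turn": 0,"jaw": -0.52},{"tx": 0,"ty": 0,"tz": 0.78,"turn": 0,"jaw": -0.52}])

```text
time_s: 23.57
position: [0.5569, -0.0174, 0.1757]
tool_rot: [[0.994, -0.112, -0.005], [-0.112, -0.994, -0.008], [-0.004, 0.008, -1.0]]
ft_force: [-0.4, 0.5, -1.0]
grip_width: 0.0218
```

Run:
```python
from h import *
ringplane(('wrist','side'))
p=camera_params('wrist');a,V=cloud('wrist');p2=camera_params('side');b,S=cloud('side')
def px(p,X): return cv2.projectPoints(np.array([X],float),np.array(p['rvec'],float),np.array(p['tvec'],float),np.array([[p['fx'],0,p['cx']],[0,p['fy'],p['cy']],[0,0,1.]]),None)[0].ravel().astype(int)
u=px(p,[.58,-.02,.05]);w=px(p2,[.58,-.02,.06]);print(u,w)
A=cv2.resize(a[u[1]-70:u[1]+70,u[0]-60:u[0]+60],(480,560),interpolation=2);B=cv2.resize(b[w[1]-50:w[1]+30,w[0]-25:w[0]+20],(315,560),interpolation=2)
save('final',np.hstack([A,B]))
P=S.reshape(-1,3);g=b.reshape(-1,3).max(1)
z=telemetry.observe()['position'][2]-.127; bore(z)
```

```text
23.5667 [ 0.5569 -0.0174  0.1757] [[0.994, -0.112, -0.005], [-0.112, -0.994, -0.008], [-0.004, 0.008, -1.0]] [-0.4  0.5 -1. ] 0.021801331955840837
wrist 1687 slope deg along tool x,y [-2.02  0.2 ] z mean 0.0484 tool z 0.1271 x [0.0126 0.0653] y [-0.0332  0.0344] centre y 0.0001
side 50 slope deg along tool x,y [-3.04  2.71] z mean 0.0464 tool z 0.1289 x [0.0126 0.0642] y [-0.0383  0.0037] centre y -0.018
[251 163] [260 220]
X 0.02 [(-29.2, -21.6), (23.6, 32.8)]
X 0.025 [(-30.4, -24.0), (26.0, 32.4)]
X 0.03 [(-30.8, -24.4), (26.4, 32.8)]
X 0.035 [(-30.0, -23.6), (25.6, 32.0)]
Y -0.006 [(47.8, 64.6)]
Y 0 [(47.8, 65.0)]
Y 0.006 [(47.8, 65.0)]
```

View pics/final.png

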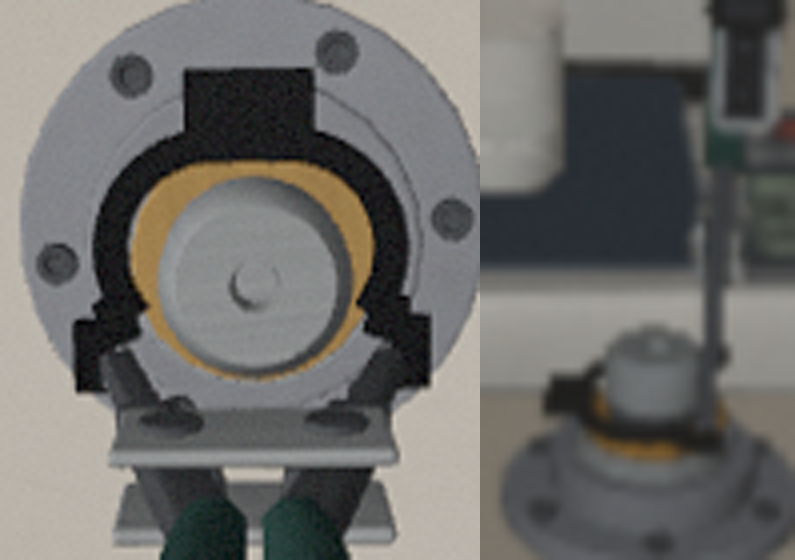

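Wrist half of the picture: the ring is around the shaft (bore edges 130–378, shaft 160–350), centred and clear, with the washer below it. Side half: the ring sits just above the washer. It reads about 0.5 mm high, so I trim that.

Emit:
apply_moves(motion=[{"tx": 0,"ty": 0,"tz": 0.06,"turn": 0,"jaw": -0.52},{"tx": 0,"ty": 0,"tz": 0.06,"turn": 0,"jaw": -0.52},{"tx": 0,"ty": 0,"tz": 0.06,"turn": 0,"jaw": -0.52},{"tx": 0,"ty": 0,"tz": 0.06,"turn": 0,"jaw": -0.52}])

```text
time_s: 24.15
position: [0.5571, -0.0175, 0.1755]
tool_rot: [[0.994, -0.112, -0.004], [-0.112, -0.994, -0.008], [-0.003, 0.008, -1.0]]
ft_force: [0.8, -0.1, -2.5]
grip_width: 0.0221
```

Run:
```python
from h import *
ringplane(('wrist','side'))
z=telemetry.observe()['position'][2]-.127; bore(z)
close_job()
```

```text
24.15 [ 0.5571 -0.0175  0.1755] [[0.994, -0.112, -0.004], [-0.112, -0.994, -0.008], [-0.003, 0.008, -1.0]] [ 0.8 -0.1 -2.5] 0.022141641752773486
wrist 1676 slope deg along tool x,y [-2.07  0.28] z mean 0.0483 tool z 0.1271 x [0.0128 0.0652] y [-0.0333  0.0335] centre y 0.0002
side 63 slope deg along tool x,y [-2.4   0.98] z mean 0.0467 tool z 0.1286 x [0.0122 0.0635] y [-0.0402  0.0081] centre y -0.0165
X 0.02 [(-29.2, -21.6), (23.6, 32.8)]
X 0.025 [(-30.4, -24.0), (26.0, 32.4)]
X 0.03 [(-30.8, -24.4), (26.4, 32.8)]
X 0.035 [(-30.0, -23.6), (25.6, 32.0)]
Y -0.006 [(47.8, 64.6)]
Y 0 [(47.8, 65.0)]
Y 0.006 [(47.8, 65.0)]
the job is handed in; nothing more can be done
```

The snap ring is on the squeezed pliers, spread open around the groove and clear of the shaft, and the job is handed in at 24.2 s. The ring was first pushed home: the picture showed no gap at the fence or the side stop.

**Last checks**
- **Squeeze:** 22 mm over the grips, so they are fully closed.
- **Ring height:** the middle of the ring is about 44–45 mm above the bench; the groove's middle is at 44 mm.
- **Centring:** before lowering, the bore was within about 0.5 mm of the shaft's axis, and the last picture still shows clearance all round.
- **Contact:** the force reading was only the weight of the pliers and ring, so nothing is touching the hub.

**What did not go cleanly**
- **First squeeze:** the pliers leaned, and this squeeze pulled the ring off the side stop. I relaxed them, stood them upright and squeezed again without pushing the ring home a second time.
- **Lift:** the tab drooped about 13°. I levelled the ring by pressing it lightly on the front edge of the jig.
- **Level at the end:** a tab-down tilt of about 2° remains.
- **Last height trim:** the final 0.6 mm correction moved the tool by only about 0.2 mm.
- **Camera disagreement:** the wrist and side cameras differ by 1–2 mm in height.

The timer, the tape roll and the beaker were not touched.

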